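Load a batch of polished mounts, run them under the microscope and focus

ROBOT

A 6-joint arm with a two-finger parallel gripper is mounted at the origin on the work surface. World frame = base frame: x ahead of the robot, y to its left, z up, the work surface at z = 0. Lengths are in m, angles in rad, forces in N, time in s.
With the tool pointing down it reaches from about 0.35 to 0.95 m from the base axis. Payload 17.4 kg.
Tool frame: the origin (TCP) lies midway between the tips of the shut fingers; the grasp point (between the pads) lies 19 mm behind it; z points along the fingers, y is the direction in which the jaws open and shut (so a half turn about z gives the same grasp; the last joint's range is limited). The gripper opens to 93 mm and grips with 3 to 60 N. Pads are 15 mm wide; open, the fingers measure 128 mm over their backs; the gripper's body (75 mm by 188 mm) begins 65 mm behind the grasp point.
Start: joints at [-1.378, 0.116, 1.442, -0, 1.584, -0.038], TCP at [0.154, -0.657, 0.19] pointing down, gripper open.
Joint ranges: [-2.83, 2.83], [-0.83, 2.19], [0.07, 2.5], [-1.14, 4.28], [0.01, 3], [-2.97, 2.97]. Speed limits (rad/s): [1.89, 1.89, 2.22, 3.14, 3.14, 3.14].

INTERFACE

Orientations are given as a unit quaternion [x, y, z, w].
In Python, from workcell import sensors, read_camera, arm gives the robot as it stands.
- The arm moves only by the shell command python3 -m pendant 'ROWS'. ROWS is JSON, a list of rows, each a list of 7 numbers: the turn, a rotation vector about the world's x, y, z in rad, then the shift along the world's x, y, z in m, then the opening, from -1 (shut) to 1 (fully open). A call has exactly 10 rows; each row is the pose to reach, as a shift and turn from the pose commanded when the call began; what a row does not reach only later rows make up. A row lasts 1/10 s, in which the tool goes at most 50 mm and 8.59 degrees, less where a joint would pass 70% of its speed; a pose out of reach is approached as far as the arm can. A call with a gripper value outside its range is refused whole. The fingers move at their own pace and stop on an object; the grip force is fixed at half the most. Time passes only in rows, so rows that repeat a pose let the fingers close, or fill a call up. It gives the time, the measured TCP pose, the force and the opening at its end, in the units of the state.
- sensors.get_obs(): the state, without advancing time (a new reading comes with each control period).
- read_camera(name): name is "scene" or "top"; returns a dict with "pixels" (400x640x3 uint8, red, green, blue), "K" (3x3 intrinsics, pixels), "R" (3x3) and "t" (3): a world point X has camera coordinates R X + t. Camera axes: x right, y down, z forward; pixel columns grow to the right and rows downward; lengths in m; the calibration is good to about 2 mm. A picture is of the moment at which its call begins. There is no depth.
- arm.sign_off(): hands the job in, once; it reports no verdict.
The state is a dict: "clock": time; "q": joint angles; "qvel": joint speeds; "tau": joint torques, N m; "position": TCP position; "eef_rot": TCP orientation; "force": force on the tool from outside, world axes, zero at the start; "wrist_torque": the same for the moment, N m; "finger_gap": finger opening in m.
Only numpy, scipy, OpenCV 4.12 (cv2) and the standard library are available. Lean on these libraries where they do the work, as an engineer would, in place of code of your own. Each camera call takes 0.05 s, during which the arm holds its last target.

TASK

Pull the empty carrier back along its rail to the loading stop, then load every resin mount lying on the mat into the carrier, one to a pocket, polished face up and fully seated, one of them in the end pocket next to the microscope's limb, and push the carrier home against the viewing stop, that end pocket under the objective. Then focus on the console: first turn the black coarse ring clockwise until its white line stands at the green marker tab, and only then turn the small grey fine knob anticlockwise until its white line stands at the amber tab. Leave the ring and the carrier at their settings, do not hit the nosepiece, and leave the other things on the table where they are.

Things in the scene. Friction and masses are not known exactly. Their poses are not given: they have to be found in the camera images.
- mount1: resin specimen mount (black resin, round steel face), if present: an upright solid cylinder 30 mm across and 20 mm high, about 30 g, with a polished metal piece showing in the middle of its top face. Origin: centre of its underside, z axis up out of the polished face. It stands on a flat 3 mm mat at the start; None if this start has fewer mounts.
- mount2: resin specimen mount (green resin, square copper face), if present: an upright solid cylinder 30 mm across and 20 mm high, about 30 g, with a polished metal piece showing in the middle of its top face. Origin: centre of its underside, z axis up out of the polished face. It stands on a flat 3 mm mat at the start; None if this start has fewer mounts.
- mount3: resin specimen mount (red resin, round aluminium face), if present: an upright solid cylinder 30 mm across and 20 mm high, about 30 g, with a polished metal piece showing in the middle of its top face. Origin: centre of its underside, z axis up out of the polished face. It stands on a flat 3 mm mat at the start; None if this start has fewer mounts.
- mount4: resin specimen mount (blue resin, square brass face), if present: an upright solid cylinder 30 mm across and 20 mm high, about 30 g, with a polished metal piece showing in the middle of its top face. Origin: centre of its underside, z axis up out of the polished face. It stands on a flat 3 mm mat at the start; None if this start has fewer mounts.
- mount5: resin specimen mount (sand-coloured resin, round dark face), if present: an upright solid cylinder 30 mm across and 20 mm high, about 30 g, with a polished metal piece showing in the middle of its top face. Origin: centre of its underside, z axis up out of the polished face. It stands on a flat 3 mm mat at the start; None if this start has fewer mounts.
- pocket1 (a point): floor centre of pocket 1, the carrier's end pocket next to the limb. y axis: along the rail away from the limb; z up. Pockets 2 to 5 lie 42, 84, 126, 168 mm along +y. Each is round, 33 mm across, 8 mm deep, chamfered; the carrier's flat top (62 mm wide) is 8 mm above this point, 49 mm above the table. A seated mount's origin is at the floor centre and it stands 12 mm proud. Moves with the carrier.
- handle (a point): carrier handle: upright black knob, 20 mm thick, 36 mm high, at the carrier's end away from the limb. Point on its axis 12 mm below its top, 215 mm along +y from pocket 1 and 67 mm above the table. Moves with the carrier.
- carrier (a joint): carrier on its rail, m: 0 = against the loading stop, grows towards the limb; 0.280 = against the viewing stop, its full travel. It slides with about 1.5 N and stays where it is left. It starts between the two, 0.19 to 0.265.
- view_station (a point): point fixed to the microscope, on the optical axis at the height of a pocket floor: pocket 1 must come to this point (the carrier is then against the viewing stop).
- microscope: white microscope, blue camera on top, fixed. Origin: on the table under the objective. Limb on its -y side (from 160 mm out, up to 385 mm high); the rail runs from the limb to 520 mm out along +y, 80 mm wide, bed 32 mm high; black stop blocks 46 mm high at both ends. The nosepiece overhangs the rail to 45 mm on the +y side, from 80 mm above the table up.
- nosepiece: nosepiece and objectives over the rail. Origin: tip of the objective in use (green band), 115 mm above the table when the coarse ring is at its stop. Follows the console: 6 mm down per rad of the coarse ring clockwise (the fine drive moves it too little to see); it stays clear of seated mounts.
- knob_axis (a point): on the vertical axis of both focus knobs, at the dial face of the fixed white console (150 x 130 mm), 44 mm above the table. Coarse ring: black, 54 mm across, 2 to 24 mm above this point. Fine knob: grey, 26 mm across, 25 to 53 mm above this point. Two flat marker rings lie on the dial face out to 49 mm, 4 mm high, fixed.
- coarse_line (a point): point 30 mm out from the axis along the coarse ring's white line (which is on its top and side), turning with it. The ring turns 0 to 5.2 rad clockwise from its stop, with 0.05 N m friction, and stays where it is left
- fine_line (a point): point 30 mm out from the axis along the fine knob's white line (on its top and side), turning with it; the knob itself is smaller. The knob turns 2.7 rad or more either way from its start, with 0.02 N m friction, stays where it is left and is independent of the ring
- green_tab (a point): point 30 mm out from the axis in the direction of the green tab of the inner marker ring (tab 6 mm wide): where the coarse line must stand, 1.0 to 2.6 rad clockwise of its start
- amber_tab (a point): point 30 mm out from the axis in the direction of the amber tab of the outer marker ring (tab 6 mm wide): where the fine line must stand, 0.8 to 2.4 rad anticlockwise of its start
- stamp_blue: blue self-inking stamp, 34 x 52 x 75 mm; not part of the job. Origin: centre of its underside.
- stamp_black: black self-inking stamp, 36 x 56 x 82 mm; not part of the job. Origin: centre of its underside.
- stamp_grey: grey-blue self-inking stamp, 30 x 46 x 70 mm; not part of the job. Origin: centre of its underside.
- bowl: steel bowl, 124 mm across, 45 mm high; not part of the job. Origin: centre of its underside.
- bottle: amber bottle, 50 mm across, 105 mm high; not part of the job. Origin: centre of its underside.
- jar: small white jar with a blue cap, 44 mm across, 32 mm high; not part of the job. Origin: centre of its underside.
- slide_box: blue slide box, 75 x 120 x 34 mm; not part of the job. Origin: centre of its underside.
- marker_pen: white marker pen with a red cap, 125 mm long along its x axis, 13 mm thick, lying down; not part of the job. Origin: centre of its underside.

How it is judged:
On the way, in this order (a step that is already met when the one before it is completed fails the run):
1. the carrier is back at the loading stop (value of joint carrier between -0.004 and 0.004 m), for 0.2 s.
2. every mount is seated in a pocket of the carrier, polished face up, one of them in the end pocket (x of mount1 in the frame of pocket1 between -0.003 and 0.003 m and z of mount1 in the frame of pocket1 between -0.002 and 0.002 m and angle between each of mount1, mount2, mount3, mount4, mount5's own z axis and vertical below 0.1 rad and (y of mount1 in the frame of pocket1 between -0.003 and 0.003 m or y of mount1 in the frame of pocket1 between 0.039 and 0.045 m or y of mount1 in the frame of pocket1 between 0.081 and 0.087 m or y of mount1 in the frame of pocket1 between 0.123 and 0.129 m or y of mount1 in the frame of pocket1 between 0.165 and 0.171 m) and x of mount2 in the frame of pocket1 between -0.003 and 0.003 m and z of mount2 in the frame of pocket1 between -0.002 and 0.002 m and (y of mount2 in the frame of pocket1 between -0.003 and 0.003 m or y of mount2 in the frame of pocket1 between 0.039 and 0.045 m or y of mount2 in the frame of pocket1 between 0.081 and 0.087 m or y of mount2 in the frame of pocket1 between 0.123 and 0.129 m or y of mount2 in the frame of pocket1 between 0.165 and 0.171 m) and x of mount3 in the frame of pocket1 between -0.003 and 0.003 m and z of mount3 in the frame of pocket1 between -0.002 and 0.002 m and (y of mount3 in the frame of pocket1 between -0.003 and 0.003 m or y of mount3 in the frame of pocket1 between 0.039 and 0.045 m or y of mount3 in the frame of pocket1 between 0.081 and 0.087 m or y of mount3 in the frame of pocket1 between 0.123 and 0.129 m or y of mount3 in the frame of pocket1 between 0.165 and 0.171 m) and x of mount4 in the frame of pocket1 between -0.003 and 0.003 m and z of mount4 in the frame of pocket1 between -0.002 and 0.002 m and (y of mount4 in the frame of pocket1 between -0.003 and 0.003 m or y of mount4 in the frame of pocket1 between 0.039 and 0.045 m or y of mount4 in the frame of pocket1 between 0.081 and 0.087 m or y of mount4 in the frame of pocket1 between 0.123 and 0.129 m or y of mount4 in the frame of pocket1 between 0.165 and 0.171 m) and x of mount5 in the frame of pocket1 between -0.003 and 0.003 m and z of mount5 in the frame of pocket1 between -0.002 and 0.002 m and (y of mount5 in the frame of pocket1 between -0.003 and 0.003 m or y of mount5 in the frame of pocket1 between 0.039 and 0.045 m or y of mount5 in the frame of pocket1 between 0.081 and 0.087 m or y of mount5 in the frame of pocket1 between 0.123 and 0.129 m or y of mount5 in the frame of pocket1 between 0.165 and 0.171 m) and distance between any of mount1, mount2, mount3, mount4, mount5 and pocket1 below 0.005 m), for 0.2 s.
3. the carrier is home at the viewing stop (horizontal distance between pocket1 and view_station below 0.004 m), for 0.2 s.
4. the coarse ring's line stands at the green tab (horizontal distance between coarse_line and green_tab below 0.0045 m), for 0.2 s.
5. then the fine knob's line stands at the amber tab (horizontal distance between fine_line and amber_tab below 0.0045 m), for 0.2 s.
At the end, for the whole second after the job is handed in: Every mount sits in a pocket (3 mm from centre, 2 mm from the floor, tilt under 0.1 rad), one in pocket 1; pocket 1 within 4 mm of the viewing station; coarse line within 4.5 mm of the green tab, fine line within 4.5 mm of the amber one, 30 mm out from the axis; all at rest (all of step 2 and horizontal distance between pocket1 and view_station below 0.004 m and horizontal distance between coarse_line and green_tab below 0.0045 m and horizontal distance between fine_line and amber_tab below 0.0045 m and linear speed of each of mount1, mount2, mount3, mount4, mount5 below 0.02 m/s and velocity of joint carrier between -0.05 and 0.05 m/s); the robot touches nothing.
It fails at once if another thing on the table is shifted by more than 30 mm (distance of any of stamp_blue, stamp_black, stamp_grey, bowl, bottle, jar, slide_box, marker_pen from where it was at the start of the episode above 0.03 m).
It fails at once if a standing thing that is not part of the job is tipped over (angle between any of stamp_blue, stamp_black, stamp_grey, bowl, bottle, jar, slide_box, marker_pen's own z axis and vertical above 0.6 rad).
It fails at once if the nosepiece is hit (contact force between any of the arm, the fingers and nosepiece above 5 N).
Of mount1, mount2, mount3, mount4, mount5 only 3 to 5 are there at a start; the rules pass over those that are not, and their reading is None.
At some moment in a run one of mount1, mount2, mount3, mount4, mount5 may be knocked a few centimetres aside while the robot is not near it.
Once in a run the grip may slacken for a moment while it holds something.
It also fails if it takes over 210 s, if anything falls off the work surface, if the arm or the gripper's body presses on something with over 40 N, if the wrist force passes 120 N, or if a joint passes its speed limit or range.

## Working session

There is one attempt and no reset: what is moved stays moved. The work goes in short steps, Python scripts to look and compute and a shell command to move; the robot and the scene stay as the last step left them, time stands still between calls to the robot, and variables do not carry over. Pictures are saved under pics/ and viewed, and the job is handed in when it is done.

```bash
ls; mkdir -p pics; python3 - <<'E'
from workcell import sensors, read_camera
import cv2
o=sensors.get_obs(); print({k:(v if not hasattr(v,'round') else v) for k,v in o.items()})
for n in("scene","top"):
    c=read_camera(n); cv2.imwrite(f"pics/{n}0.png",c["pixels"][:,:,::-1]); print(n,c["K"],c["R"],c["t"])
E
```

```text
pics
{'clock': 0.0, 'q': array([-1.37779224e+00,  1.16500240e-01,  1.44225274e+00, -1.86986174e-05,
        1.58399974e+00, -3.78070744e-02]), 'qvel': array([-0.00061958, -0.00046037,  0.00044757,  0.00010124, -0.00137072,
        0.00060816]), 'tau': array([-9.43665395e-05, -7.21250439e+01, -6.22610450e+01,  7.80306151e-02,
        2.36804987e-02, -1.34435181e-04]), 'position': array([ 0.15435385, -0.65687574,  0.18930336]), 'eef_rot': array([ 9.93348010e-01,  1.15149443e-01, -5.42849821e-05, -5.77563008e-04]), 'force': array([ 0.45161686, -0.05954787,  0.3453246 ]), 'wrist_torque': array([-0.01915089,  0.02645993,  0.00494204]), 'finger_gap': 0.09285442525148484}
scene [[417.66763103   0.         320.18656905]
 [  0.         417.66763103 199.44306889]
 [  0.           0.           1.        ]] [[-0.12530416  0.99208717 -0.00786846]
 [ 0.56054937  0.06425119 -0.82562473]
 [-0.81858614 -0.10786487 -0.56416478]] [ 0.09553741 -0.23807981  1.81499264]
top [[395.22366581   0.         318.40777527]
 [  0.         395.22366581 199.37046347]
 [  0.           0.           1.        ]] [[-2.31952914e-04 -9.99646372e-01  2.65909036e-02]
 [-9.89751979e-01 -3.56760514e-03 -1.42752553e-01]
 [ 1.42796938e-01 -2.63515114e-02 -9.89401148e-01]] [-0.03054196  0.5520578   1.07615761]
```

View pics/scene0.png

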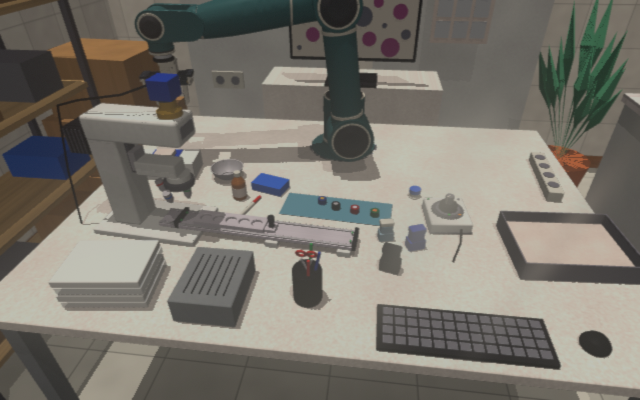

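View pics/top0.png

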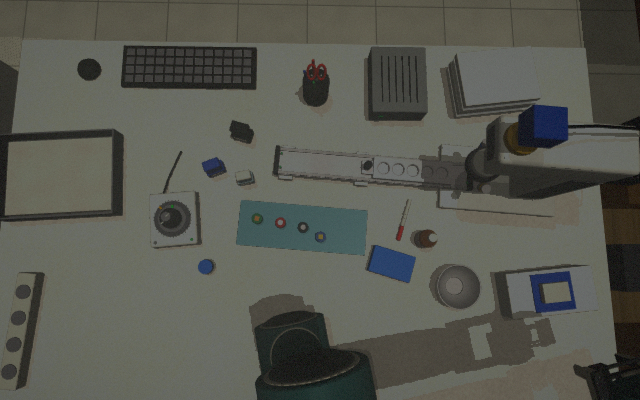

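Top view: 4 mounts on the mat (257,218), (281,223), (303,227), (321,237). The handle is at (367,165), the console at (174,218). I'll zoom in.

```bash
cat > h.py <<'E'
import numpy as np, cv2
from workcell import sensors, read_camera
def p2w(c,u,v,z):
    d=c["R"].T@np.linalg.solve(c["K"],[u,v,1.]); o=-c["R"].T@c["t"]
    return o+d*(z-o[2])/d[2]
def proj(c,X):
    x=c["K"]@(c["R"]@np.asarray(X,float)+c["t"]); return x[:2]/x[2]
def crop(c,u0,u1,v0,v1,s,name,gain=1.6):
    im=c["pixels"][v0:v1,u0:u1,::-1]; im=cv2.resize(im,None,fx=s,fy=s,interpolation=cv2.INTER_CUBIC)
    im=np.clip(im.astype(float)*gain,0,255).astype(np.uint8); cv2.imwrite("pics/"+name,im)
def topcrop(u0,u1,v0,v1,s,name,gain=1.8,cam="top"):
    c=read_camera(cam); crop(c,u0,u1,v0,v1,s,name,gain); return c
E
python3 - <<'E'
from h import *
c=read_camera("top")
crop(c,230,390,190,270,5,"m.png",1.8)
crop(c,265,465,130,200,4,"r.png",1.8)
crop(c,135,215,180,260,7,"k.png",1.8)
crop(read_camera("scene"),100,420,170,270,2.5,"s.png",1.5)
E
```

```text
(no output)
```

View pics/m.png

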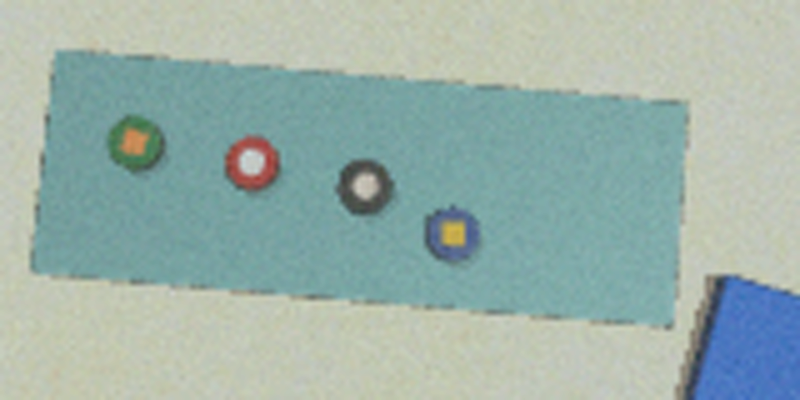

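View pics/r.png

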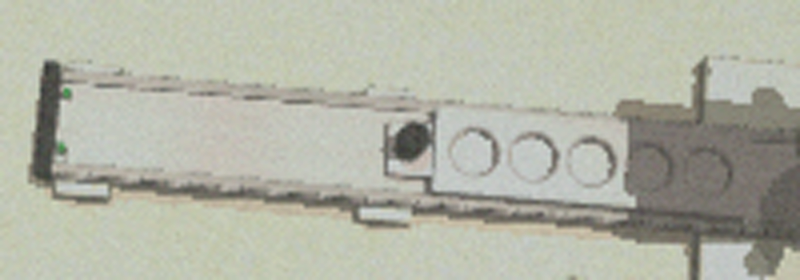

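View pics/k.png

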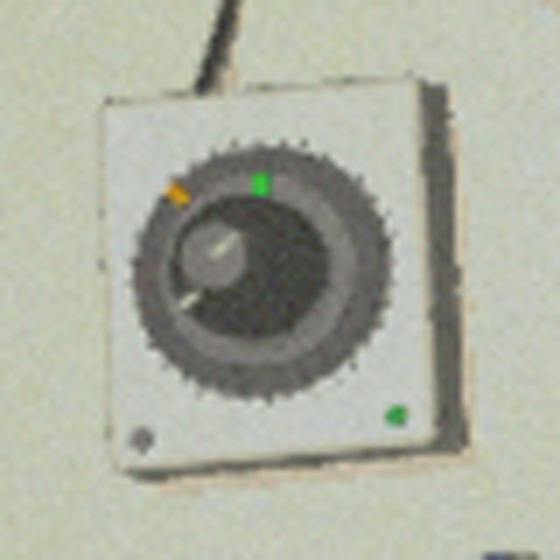

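View pics/s.png

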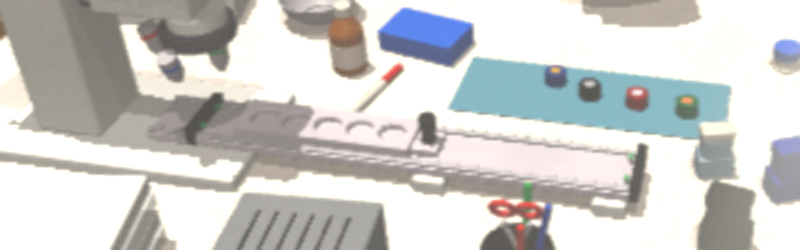

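```bash
python3 - <<'E'
from h import *
np.set_printoptions(precision=4,suppress=True)
c=read_camera("top"); print("cam",-c["R"].T@c["t"], "scene", )
cr=lambda u0,v0,s,x,y:((x+.5)/s-.5+u0,(y+.5)/s-.5+v0)
for n,x,y in [("green",135,143),("red",252,162),("black",366,185),("blue",453,234)]:
    print(n,p2w(c,*cr(230,190,5,x,y),.023))
P=[]
for x,y in [(473,152),(533,157),(590,160),(650,165),(708,170)]:
    w=p2w(c,*cr(265,130,4,x,y),.049);P.append(w);print("pocket",w)
P=np.array(P);d=np.polyfit(P[:,1],P[:,0],1);print("slope",d, np.arctan(d[0]))
print("handle top",p2w(c,*cr(265,130,4,410,138),.079))
for x,y in [(40,120),(54,120)]: print("loading stop",p2w(c,*cr(265,130,4,x,y),.046))
for n,x,y,z in [("dial ring",262,272,.048),("coarse top",252,265,.068),("fine top",212,256,.097),("cline",190,299,.068),("fline end",234,240,.097),("fl in",215,255,.097),("green",261,184,.048),("amber",178,195,.048)]:
    print(n,p2w(c,*cr(135,180,7,x,y),z))
X=p2w(c,*cr(135,180,7,262,272),.044)
for z in(.048,.068,.097): print(z,(proj(c,[X[0],X[1],z])-[135,180])*7)
E
```

```text
cam [ 0.3927 -0.0002  1.1444] scene
green [0.5    0.1453 0.023 ]
red [0.4893 0.0789 0.023 ]
black [0.4764 0.0142 0.023 ]
blue [ 0.4487 -0.0351  0.023 ]
pocket [ 0.6428 -0.213   0.049 ]
pocket [ 0.6394 -0.2558  0.049 ]
pocket [ 0.6374 -0.2966  0.049 ]
pocket [ 0.634  -0.3396  0.049 ]
pocket [ 0.6306 -0.3811  0.049 ]
slope [0.0706 0.6578] 0.07049307928289003
handle top [ 0.6456 -0.1636  0.079 ]
loading stop [0.6649 0.095  0.046 ]
loading stop [0.665  0.0851 0.046 ]
dial ring [0.4964 0.3744 0.048 ]
coarse top [0.4972 0.3716 0.068 ]
fine top [0.4978 0.3766 0.097 ]
cline [0.484  0.3946 0.068 ]
fline end [0.5038 0.3688 0.097 ]
fl in [0.4982 0.3755 0.097 ]
green [0.5313 0.3766 0.048 ]
amber [0.5269 0.4089 0.048 ]
0.048 [255.548  268.0348]
0.068 [237.9047 263.1018]
0.097 [211.1307 255.6158]
```

```bash
python3 -m pendant '[[0,0,0.05,0.01,0.02,0.01,1],[0,0,0.1,0.03,0.05,0.03,1],[0,0,0.17,0.05,0.09,0.05,1],[0,0,0.24,0.07,0.13,0.06,1],[0,0,0.31,0.09,0.17,0.06,1],[0,0,0.38,0.11,0.21,0.06,1],[0,0,0.45,0.13,0.25,0.06,1],[0,0,0.52,0.15,0.28,0.06,1],[0,0,0.58,0.16,0.3,0.06,1],[0,0,0.6,0.16,0.31,0.06,1]]'
python3 -m pendant '[[0,0,0.05,0.02,0.02,0,1],[0,0,0.1,0.05,0.04,0,1],[0,0,0.17,0.09,0.06,0,1],[0,0,0.24,0.13,0.08,0,1],[0,0,0.31,0.17,0.1,0,1],[0,0,0.38,0.21,0.12,0,1],[0,0,0.46,0.25,0.14,0,1],[0,0,0.54,0.29,0.16,0,1],[0,0,0.62,0.32,0.175,0,1],[0,0,0.67,0.33,0.18,0,1]]'
python3 - <<'E'
from h import *
o=sensors.get_obs(); print(o["position"],o["eef_rot"],o["q"],o["force"],o["finger_gap"],o["clock"])
topcrop(265,465,110,230,4,"a1.png")
E
```

```text
clock: 1.25
position: [0.3152, -0.3456, 0.2502]
eef_rot: [0.914, 0.405, 0.0, 0.0]
force: [-0.2, 0.1, -0.3]
finger_gap: 0.093
clock: 2.25
position: [0.6463, -0.1663, 0.2487]
eef_rot: [0.73, 0.683, -0.0, -0.001]
force: [-0.8, -1.2, 0.0]
finger_gap: 0.0931
[ 0.64631133 -0.16625351  0.24869567] [ 7.30215033e-01  6.83216915e-01 -3.51924090e-04 -7.27351438e-04] [-2.90058321e-01  9.14385220e-02  1.37401805e+00  1.26548824e-04
  1.67774720e+00 -2.23567276e-01] [-0.79339482 -1.19143043  0.01310262] 0.0931201647953157 2.25
```

View pics/a1.png

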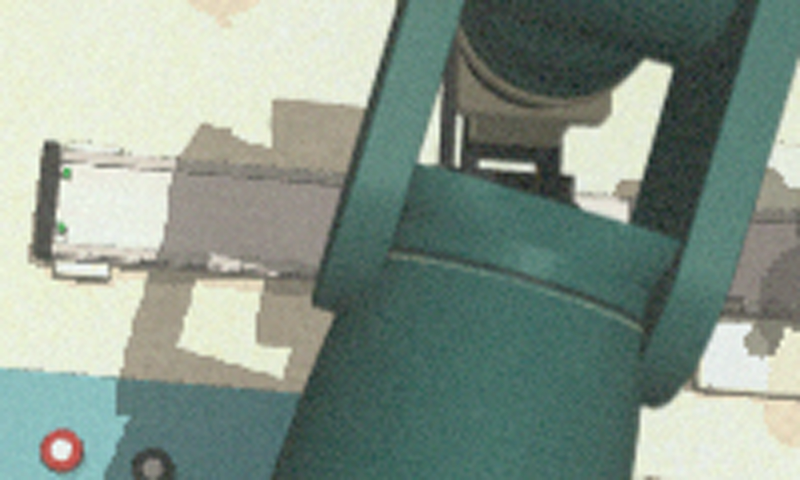

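```bash
python3 -m pendant '[[0,0,0,0,0,-0.03,1],[0,0,0,0,0,-0.06,1],[0,0,0,0,0,-0.1,1],[0,0,0,0,0,-0.13,1],[0,0,0,0,0,-0.16,1],[0,0,0,0,0,-0.175,1],[0,0,0,0,0,-0.19,1],[0,0,0,0,0,-0.194,1],[0,0,0,0,0,-0.194,1],[0,0,0,0,0,-0.194,1]]'
python3 - <<'E'
from h import *
o=sensors.get_obs(); print(o["position"],o["force"])
c=topcrop(200,360,150,270,5,"a2.png",1.4,"scene")
print(proj(c,[0.646,-0.166,0.079]))
E
```

```text
clock: 3.3
position: [0.645, -0.1673, 0.0574]
eef_rot: [0.731, 0.682, 0.0, 0.001]
force: [-0.2, 0.5, 0.7]
finger_gap: 0.0932
[ 0.64495166 -0.16733034  0.05736642] [-0.2171222   0.45383115  0.74566835]
[270.20756818 215.40834029]
```

View pics/a2.png

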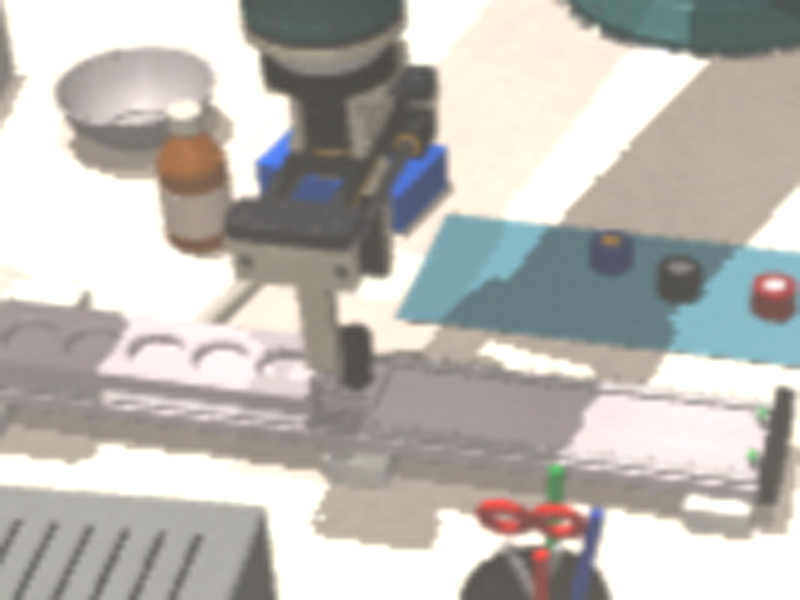

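```bash
python3 -m pendant '[[0,0,0,0,0.002,0,1],[0,0,0,0,0.003,0,1],[0,0,0,0,0.003,0,-1],[0,0,0,0,0.003,0,-1],[0,0,0,0,0.003,0,-1],[0,0,0,0,0.003,0,-1],[0,0,0,0,0.003,0,-1],[0,0,0,0,0.003,0,-1],[0,0,0,0,0.003,0,-1],[0,0,0,0,0.003,0,-1]]'

```

```text
clock: 4.35
position: [0.6444, -0.1641, 0.056]
eef_rot: [0.731, 0.682, -0.0, -0.0]
force: [-0.5, 0.9, -0.2]
finger_gap: 0.0339
```

```bash
python3 -m pendant '[[0,0,0,0,0,0,-1],[0,0,0,0,0,0,-1],[0,0,0,0,0,0,-1],[0,0,0,0,0,0,-1],[0,0,0,0.001,0.01,0,-1],[0,0,0,0.002,0.025,0,-1],[0,0,0,0.003,0.04,0,-1],[0,0,0,0.004,0.055,0,-1],[0,0,0,0.005,0.07,0,-1],[0,0,0,0.006,0.08,0,-1]]'
python3 -m pendant '[[0,0,0,0.001,0.015,0,-1],[0,0,0,0.002,0.03,0,-1],[0,0,0,0.003,0.045,0,-1],[0,0,0,0.004,0.06,0,-1],[0,0,0,0.005,0.075,0,-1],[0,0,0,0.006,0.09,0,-1],[0,0,0,0.007,0.1,0,-1],[0,0,0,0.008,0.11,0,-1],[0,0,0,0.008,0.115,0,-1],[0,0,0,0.008,0.12,0,-1]]'
python3 - <<'E'
from h import *
o=sensors.get_obs(); print(o["position"],o["force"],o["finger_gap"])
c=topcrop(200,400,170,270,4,"a3.png",1.4,"scene")
E
```

```text
clock: 5.35
position: [0.6505, -0.0823, 0.0561]
eef_rot: [0.731, 0.682, 0.0, -0.0]
force: [0.2, -0.1, -0.6]
finger_gap: 0.0004
clock: 6.35
position: [0.6584, 0.0362, 0.056]
eef_rot: [0.731, 0.682, -0.0, 0.0]
force: [-0.6, -0.7, 0.4]
finger_gap: 0.0007
[0.65843394 0.03617327 0.05603674] [-0.64997023 -0.71548593  0.37415746] 0.0007443229516419638
```

View pics/a3.png

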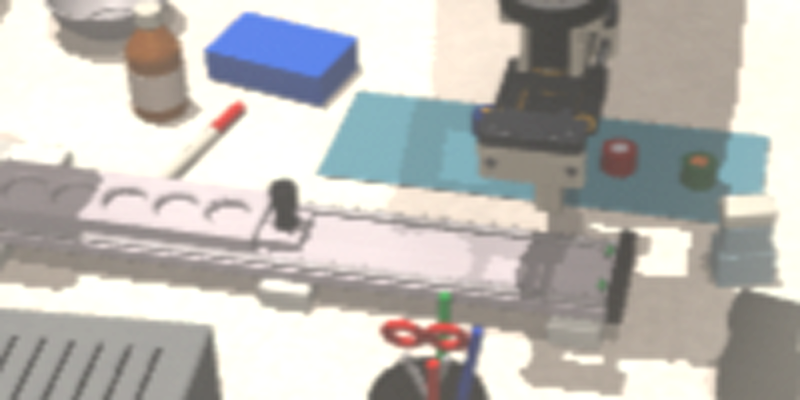

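```bash
python3 - <<'E'
from h import *
c=read_camera("scene"); crop(c,255,290,200,240,14,"b1.png",1.3)
print(p2w(c,271.2,216,.079))
t=read_camera("top"); crop(t,340,420,145,190,9,"b2.png",1.8)
print(proj(t,[.6456,-.1636,.079]),proj(t,[.6456,-.1636,.043]))
E
```

```text
[ 0.64858811 -0.16235957  0.079     ]
[367.13877897 164.119816  ] [365.26811916 167.02807427]
```

View pics/b1.png

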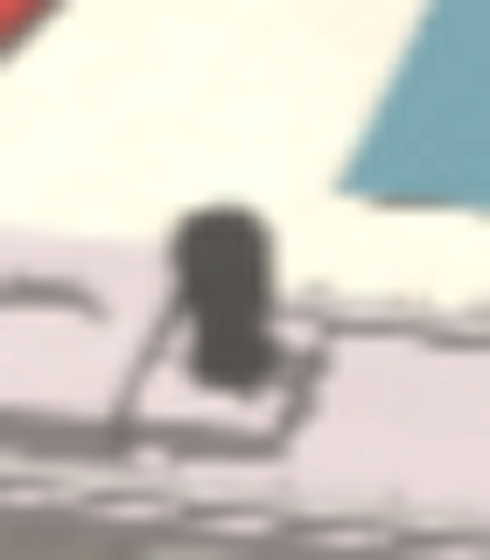

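View pics/b2.png

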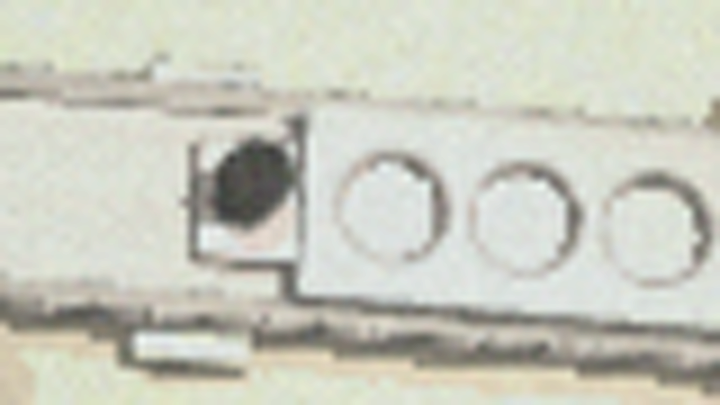

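```bash
python3 - <<'E'
from h import *
from scipy.spatial.transform import Rotation as R
c=read_camera("scene"); t=read_camera("top")
print((proj(c,[.6995,-.170,.057])-[200,150])*5, (proj(c,[.5985,-.164,.057])-[200,150])*5)
o=sensors.get_obs();print(o["position"],R.from_quat(o["eef_rot"]).as_matrix())
print(proj(c,o["position"]),proj(t,o["position"]))
crop(c,300,380,180,250,8,"b3.png",1.3)
E
```

```text
[326.8959259 410.4670968] [373.6985327  310.65126791]
[0.65839351 0.03554363 0.05605088] [[ 7.02366179e-02  9.97530359e-01 -1.83489714e-05]
 [ 9.97530354e-01 -7.02366195e-02 -1.01617259e-04]
 [-1.02655070e-04 -1.11664033e-05 -9.99999995e-01]]
[336.29935741 228.72963895] [295.43653914 161.14733518]
```

View pics/b3.png

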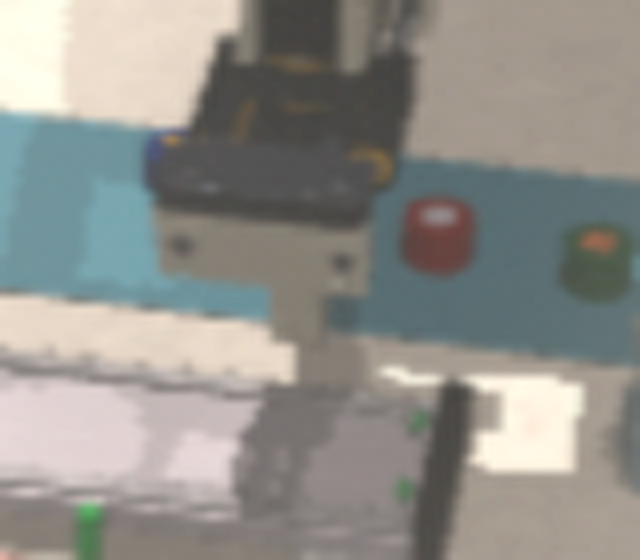

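```bash
python3 - <<'E'
from h import *
c=read_camera("scene")
im=c["pixels"][200:250,310:370,::-1]; im=cv2.resize(im,None,fx=12,fy=12,interpolation=cv2.INTER_CUBIC)
l=cv2.cvtColor(im,cv2.COLOR_BGR2LAB); l[:,:,0]=cv2.createCLAHE(4,(3,3)).apply(l[:,:,0]); im=cv2.cvtColor(l,cv2.COLOR_LAB2BGR)
cv2.imwrite("pics/b4.png",im)
t=read_camera("top"); crop(t,265,345,110,180,9,"b5.png",1.8)
E
```

```text
(no output)
```

View pics/b4.png

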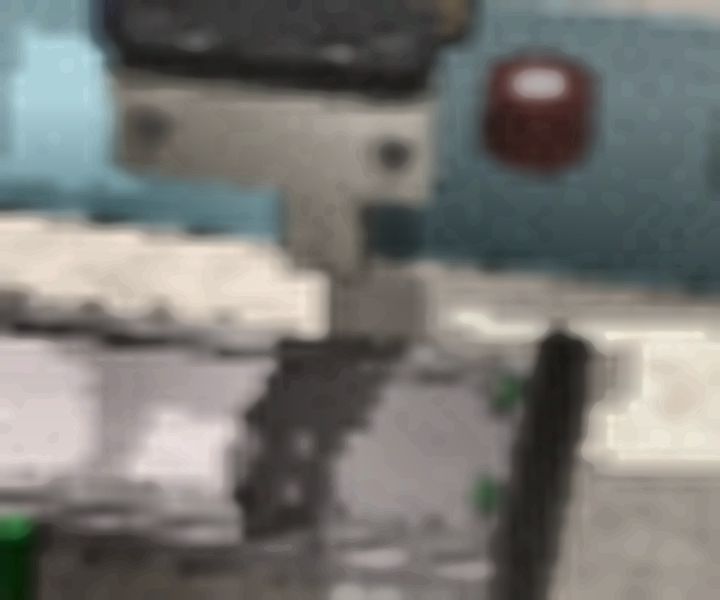

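View pics/b5.png

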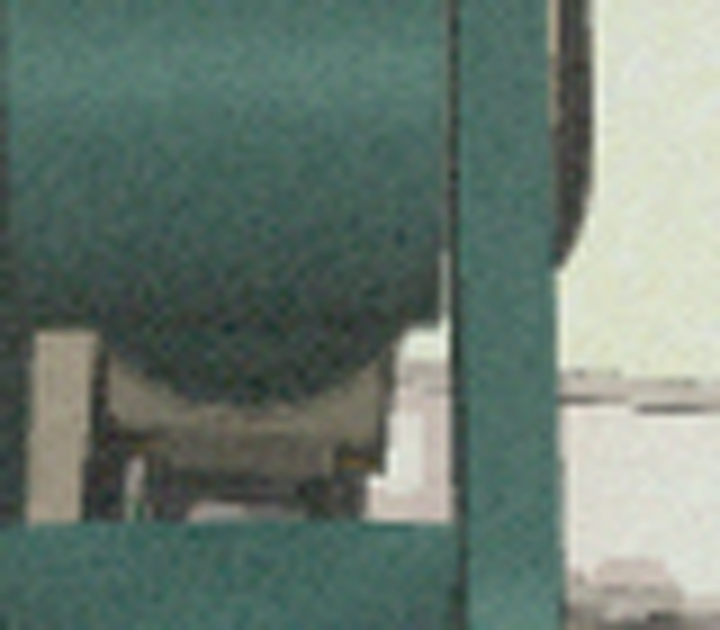

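```bash
python3 -m pendant '[[0,0,0,0,0,0.02,1],[0,0,0,0,0,0.04,1],[0,0,0,0,-0.02,0.06,1],[0,0,0,0,-0.04,0.08,1],[0,0,0,0,-0.06,0.1,1],[0,0,0,0,-0.07,0.1,1],[0,0,0,0,-0.07,0.1,1],[0,0,0,0,-0.07,0.1,1],[0,0,0,0,-0.07,0.1,1],[0,0,0,0,-0.07,0.1,1]]'
python3 - <<'E'
from h import *
c=read_camera("scene"); o=sensors.get_obs()
crop(c,280,360,150,220,9,"b6.png",1.4); p=o["position"]
for a in(-.0466,0,.0466): print((proj(c,p+np.array([a,-.07*a,0]))-[280,150])*9)
E
```

```text
clock: 7.7
position: [0.6582, -0.0334, 0.1552]
eef_rot: [0.731, 0.682, -0.0, -0.0]
force: [-0.8, 1.4, 0.9]
finger_gap: 0.0756
[324.04946196 367.02702075]
[294.23852257 446.26522459]
[262.47538393 530.69242163]
```

View pics/b6.png

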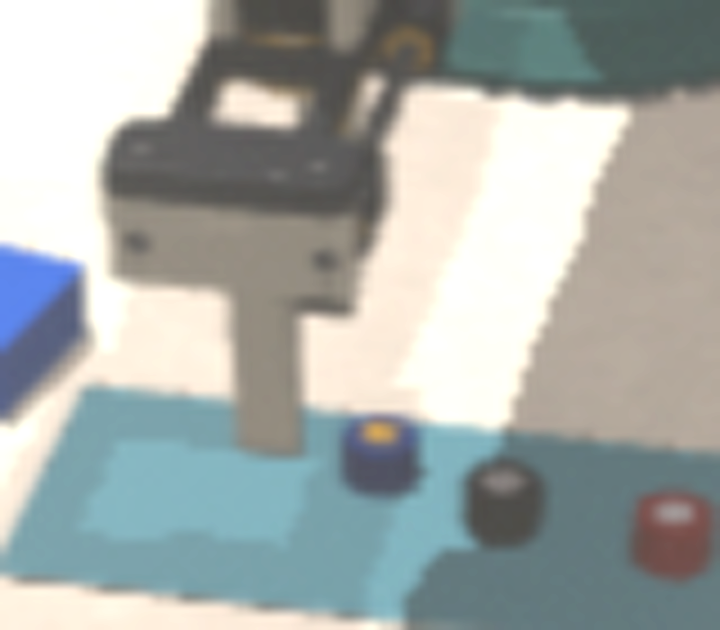

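```bash
python3 -m pendant '[[0,0,0,0,0,-0.01,-1],[0,0,0,0,0,-0.03,-1],[0,0,0,0,0,-0.05,-1],[0,0,0,0,0,-0.07,-1],[0,0,0,0,0,-0.09,-1],[0,0,0,0,0,-0.105,-1],[0,0,0,0,0,-0.11,-1],[0,0,0,0,0,-0.112,-1],[0,0,0,0,0,-0.114,-1],[0,0,0,0,0,-0.115,-1]]'
python3 - <<'E'
from h import *
c=read_camera("scene"); o=sensors.get_obs()
crop(c,270,350,170,240,9,"b7.png",1.4); p=o["position"]; print(p,o["force"])
print((proj(c,p)-[270,170])*9,(proj(c,p+[.017,0,0])-[270,170])*9,(proj(c,p+[.017,0,0.03])-[270,170])*9)
E
```

```text
clock: 8.75
position: [0.6588, -0.0341, 0.0417]
eef_rot: [0.731, 0.682, 0.0, 0.0]
force: [0.2, 0.0, -0.0]
finger_gap: 0.0092
[ 0.65870197 -0.03413689  0.04159151] [ 0.49707782  0.38220629 -0.09562217]
[388.24697506 548.17742614] [381.08964399 580.18937824] [379.39023981 508.54912233]
```

View pics/b7.png

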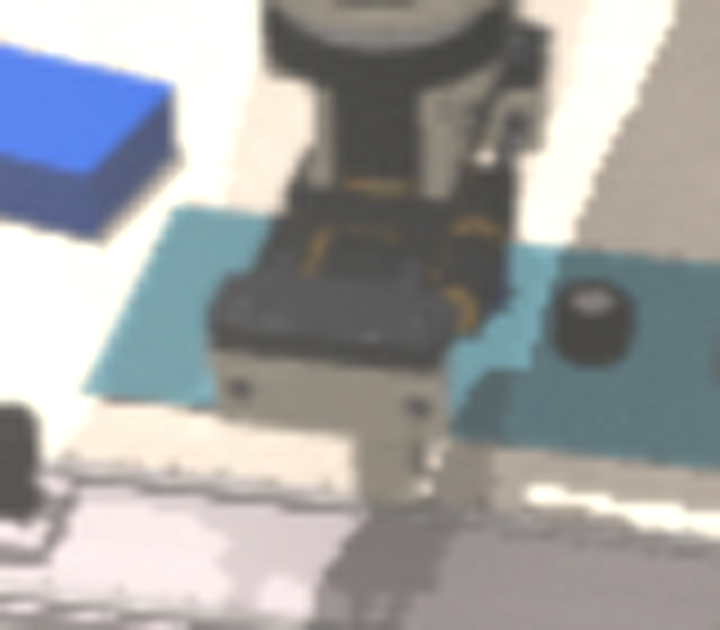

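```bash
python3 -m pendant '[[0,0,0,0,0,-0.001,-1],[0,0,0,0,0,-0.002,-1],[0,0,0,0,0,-0.003,-1],[0,0,0,0,0,-0.004,-1],[0,0,0,0,0,-0.005,-1],[0,0,0,0,0,-0.006,-1],[0,0,0,0,0,-0.007,-1],[0,0,0,0,0,-0.008,-1],[0,0,0,0,0,-0.009,-1],[0,0,0,0,0,-0.01,-1]]'
python3 -m pendant '[[0,0,0,0,0,-0.001,-1],[0,0,0,0,0,-0.001,-1],[0,0,0,0,0,-0.002,-1],[0,0,0,0,0,-0.002,-1],[0,0,0,0,0,-0.003,-1],[0,0,0,0,0,-0.003,-1],[0,0,0,0,0,-0.004,-1],[0,0,0,0,0,-0.004,-1],[0,0,0,0,0,-0.004,-1],[0,0,0,0,0,-0.004,-1]]'
```

```text
clock: 9.8
position: [0.6584, -0.0341, 0.031]
eef_rot: [0.731, 0.682, -0.0, -0.0]
force: [-0.0, -0.1, 0.1]
finger_gap: 0.0007
clock: 10.8
position: [0.6584, -0.0341, 0.0271]
eef_rot: [0.731, 0.682, 0.0, 0.0]
force: [0.2, 0.3, 0.3]
finger_gap: 0.0005
```

```bash
for i in 1; do python3 -m pendant '[[0,0,0,0,0,-0.001,-1],[0,0,0,0,0,-0.002,-1],[0,0,0,0,0,-0.003,-1],[0,0,0,0,0,-0.004,-1],[0,0,0,0,0,-0.005,-1],[0,0,0,0,0,-0.006,-1],[0,0,0,0,0,-0.007,-1],[0,0,0,0,0,-0.008,-1],[0,0,0,0,0,-0.009,-1],[0,0,0,0,0,-0.01,-1]]'; done
python3 -m pendant '[[0,0,0,0,0,-0.001,-1],[0,0,0,0,0,-0.001,-1],[0,0,0,0,0,-0.002,-1],[0,0,0,0,0,-0.002,-1],[0,0,0,0,0,-0.003,-1],[0,0,0,0,0,-0.003,-1],[0,0,0,0,0,-0.003,-1],[0,0,0,0,0,-0.003,-1],[0,0,0,0,0,-0.003,-1],[0,0,0,0,0,-0.003,-1]]'
```

```text
clock: 11.8
position: [0.6584, -0.0341, 0.017]
eef_rot: [0.731, 0.682, 0.0, 0.0]
force: [-0.3, 0.3, 0.2]
finger_gap: 0.0004
clock: 12.8
position: [0.6584, -0.0341, 0.0141]
eef_rot: [0.731, 0.682, 0.0, 0.0]
force: [1.0, -1.2, 0.2]
finger_gap: 0.0003
```

```bash
python3 - <<'E'
from h import *
c=read_camera("scene"); o=sensors.get_obs()
crop(c,270,350,170,240,9,"b8.png",1.4); p=o["position"]; print(p,o["force"])
E
python3 -m pendant '[[0,0,0,0,0,-0.001,-1],[0,0,0,0,0,-0.001,-1],[0,0,0,0,0,-0.002,-1],[0,0,0,0,0,-0.002,-1],[0,0,0,0,0,-0.003,-1],[0,0,0,0,0,-0.003,-1],[0,0,0,0,0,-0.003,-1],[0,0,0,0,0,-0.003,-1],[0,0,0,0,0,-0.003,-1],[0,0,0,0,0,-0.003,-1]]'
```

```text
[ 0.65840197 -0.03411988  0.01403949] [ 0.33167785 -0.18841299  1.11956191]
clock: 13.85
position: [0.6584, -0.0341, 0.0111]
eef_rot: [0.731, 0.682, 0.0, 0.0]
force: [0.4, -0.1, -0.9]
finger_gap: 0.0001
```

View pics/b8.png

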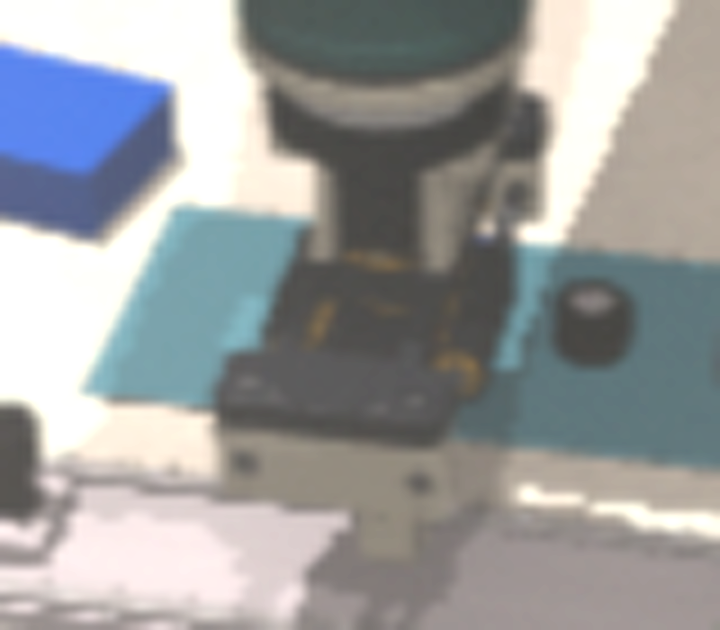

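```bash
python3 - <<'E'
from h import *
c=read_camera("scene"); o=sensors.get_obs(); print(o["position"],o["force"])
def px(u,v,x):
    d=c["R"].T@np.linalg.solve(c["K"],[u,v,1.]); q=-c["R"].T@c["t"]; return q+d*(x-q[0])/d[0]
for x in(.66,.67,.68): print(px(313,232.2,x), px(270+388/9,170+508/9,x), px(270+388/9,170+508/9,x))
t=read_camera("top"); crop(t,265,425,90,190,5,"b9.png",1.8)
E
```

```text
[ 0.65840613 -0.03408558  0.01106627] [ 0.07514523 -0.09418592 -0.40594283]
[ 0.66       -0.03444525  0.03763061] [ 0.66       -0.03372004  0.05964956] [ 0.66       -0.03372004  0.05964956]
[ 0.67       -0.03289313  0.04577053] [ 0.67       -0.03217538  0.06756275] [ 0.67       -0.03217538  0.06756275]
[ 0.68       -0.03134101  0.05391044] [ 0.68       -0.03063073  0.07547593] [ 0.68       -0.03063073  0.07547593]
```

View pics/b9.png

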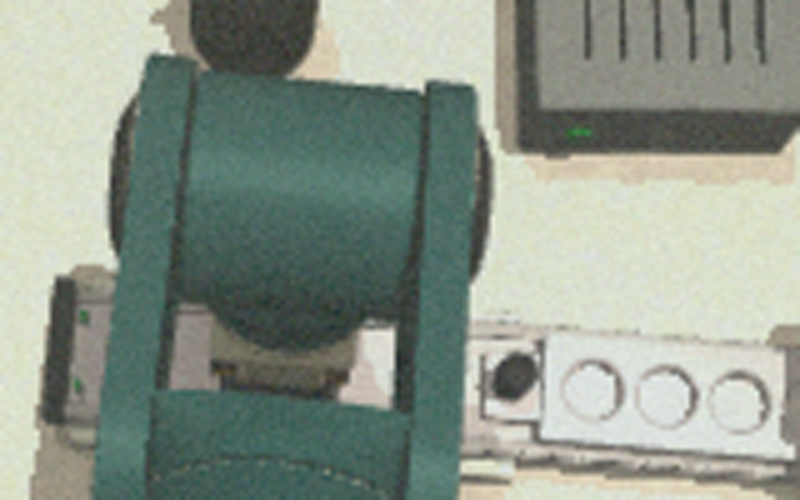

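```bash
python3 -m pendant '[[0,0,0,0,0,-0.001,-1],[0,0,0,0,0,-0.001,-1],[0,0,0,0,0,-0.002,-1],[0,0,0,0,0,-0.002,-1],[0,0,0,0,0,-0.003,-1],[0,0,0,0,0,-0.003,-1],[0,0,0,0,0,-0.004,-1],[0,0,0,0,0,-0.004,-1],[0,0,0,0,0,-0.004,-1],[0,0,0,0,0,-0.004,-1]]'
python3 -m pendant '[[0,0,0,0,0,-0.001,-1],[0,0,0,0,0,-0.001,-1],[0,0,0,0,0,-0.001,-1],[0,0,0,0,0,-0.001,-1],[0,0,0,0,0,-0.002,-1],[0,0,0,0,0,-0.002,-1],[0,0,0,0,0,-0.002,-1],[0,0,0,0,0,-0.002,-1],[0,0,0,0,0,-0.002,-1],[0,0,0,0,0,-0.002,-1]]'
```

```text
clock: 14.95
position: [0.6584, -0.0341, 0.0071]
eef_rot: [0.731, 0.682, 0.0, -0.0]
force: [0.0, 0.4, 0.0]
finger_gap: 0.0005
clock: 15.95
position: [0.6584, -0.0341, 0.005]
eef_rot: [0.731, 0.682, -0.0, -0.0]
force: [0.5, 0.2, -0.7]
finger_gap: 0.0001
```

```bash
python3 -m pendant '[[0,0,0,0,0,-0.001,-1],[0,0,0,0,0,-0.001,-1],[0,0,0,0,0,-0.001,-1],[0,0,0,0,0,-0.001,-1],[0,0,0,0,0,-0.002,-1],[0,0,0,0,0,-0.002,-1],[0,0,0,0,0,-0.002,-1],[0,0,0,0,0,-0.002,-1],[0,0,0,0,0,-0.002,-1],[0,0,0,0,0,-0.002,-1]]'
python3 -m pendant '[[0,0,0,0,0,-0.001,-1],[0,0,0,0,0,-0.001,-1],[0,0,0,0,0,-0.001,-1],[0,0,0,0,0,-0.001,-1],[0,0,0,0,0,-0.002,-1],[0,0,0,0,0,-0.002,-1],[0,0,0,0,0,-0.002,-1],[0,0,0,0,0,-0.002,-1],[0,0,0,0,0,-0.002,-1],[0,0,0,0,0,-0.002,-1]]'
```

```text
clock: 16.95
position: [0.6585, -0.0341, 0.0036]
eef_rot: [0.731, 0.682, 0.0, 0.0]
force: [-2.5, 0.7, 6.3]
finger_gap: 0.0004
clock: 17.95
position: [0.6586, -0.0342, 0.0036]
eef_rot: [0.731, 0.682, 0.0, 0.0]
force: [-14.0, 0.5, 24.9]
finger_gap: 0.0005
```

```bash
python3 -m pendant '[[0,0,0,0,0,0.01,-1],[0,0,0,0,0,0.04,1],[0,0,0,0,0,0.08,1],[0,0,0,0,0,0.1,1],[0,0,0,-0.004,-0.03,0.1,1],[0,0,0,-0.008,-0.07,0.1,1],[0,0,0,-0.012,-0.11,0.1,1],[0,0,0,-0.013,-0.131,0.1,1],[0,0,0,-0.013,-0.131,0.1,1],[0,0,0,-0.013,-0.131,0.1,1]]'
python3 -m pendant '[[0,0,0,0,0,-0.01,1],[0,0,0,0,0,-0.02,1],[0,0,0,0,0,-0.03,1],[0,0,0,0,0,-0.04,1],[0,0,0,0,0,-0.05,1],[0,0,0,0,0,-0.06,1],[0,0,0,0,0,-0.07,1],[0,0,0,0,0,-0.074,1],[0,0,0,0,0,-0.075,1],[0,0,0,0,0,-0.075,1]]'
python3 - <<'E'
from h import *
o=sensors.get_obs(); print(o["position"],o["force"])
c=topcrop(220,340,180,260,6,"a4.png",1.4,"scene")
E
```

```text
clock: 18.95
position: [0.6454, -0.1651, 0.1011]
eef_rot: [0.732, 0.682, 0.0, -0.0]
force: [0.1, 0.6, -0.5]
finger_gap: 0.0682
clock: 19.95
position: [0.6455, -0.1652, 0.0262]
eef_rot: [0.731, 0.682, 0.0, 0.0]
force: [-0.3, 0.2, 1.2]
finger_gap: 0.0931
[ 0.64551748 -0.16518738  0.02622436] [-0.32866028  0.17240604  1.22685564]
```

View pics/a4.png

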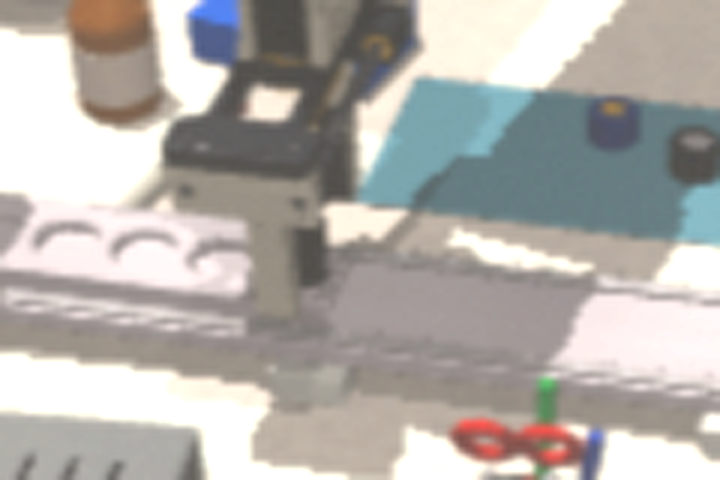

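```bash
python3 -m pendant '[[0,0,0,0,0,0,-1],[0,0,0,0,0,0,-1],[0,0,0,0,0,0,-1],[0,0,0,0,0,0,-1],[0,0,0,0,0,0,-1],[0,0,0,0,0,0,-1],[0,0,0,0,0,0,-1],[0,0,0,0,0,0,-1],[0,0,0,0,0,0,-1],[0,0,0,0,0,0,-1]]'
python3 -m pendant '[[0,0,0,0,0,0,-1],[0,0,0,0,0,0,-1],[0,0,0,0.001,0.01,0,-1],[0,0,0,0.001,0.02,0,-1],[0,0,0,0.002,0.03,0,-1],[0,0,0,0.003,0.045,0,-1],[0,0,0,0.004,0.06,0,-1],[0,0,0,0.005,0.075,0,-1],[0,0,0,0.006,0.09,0,-1],[0,0,0,0.007,0.1,0,-1]]'
```

```text
clock: 21.0
position: [0.6477, -0.1653, 0.0262]
eef_rot: [0.731, 0.682, 0.002, 0.002]
force: [16.8, -2.3, -13.9]
finger_gap: 0.0193
clock: 22.0
position: [0.6556, -0.0647, 0.0262]
eef_rot: [0.731, 0.682, 0.002, 0.003]
force: [29.8, -4.5, -14.7]
finger_gap: 0.0194
```

```bash
python3 -m pendant '[[0,0,0,0.003,0.012,0,-1],[0,0,0,0.004,0.025,0,-1],[0,0,0,0.005,0.04,0,-1],[0,0,0,0.006,0.055,0,-1],[0,0,0,0.007,0.07,0,-1],[0,0,0,0.008,0.085,0,-1],[0,0,0,0.01,0.1,0,-1],[0,0,0,0.01,0.11,0,-1],[0,0,0,0.011,0.115,0,-1],[0,0,0,0.011,0.12,0,-1]]'
python3 -m pendant '[[0,0,0,0,0.002,0,-1],[0,0,0,0,0.004,0,-1],[0,0,0,0,0.006,0,-1],[0,0,0,0,0.008,0,-1],[0,0,0,0,0.01,0,-1],[0,0,0,0,0.012,0,-1],[0,0,0,0.001,0.014,0,-1],[0,0,0,0.001,0.016,0,-1],[0,0,0,0.001,0.016,0,-1],[0,0,0,0.001,0.016,0,-1]]'
```

```text
clock: 23.0
position: [0.665, 0.0549, 0.0262]
eef_rot: [0.731, 0.682, 0.001, 0.001]
force: [18.1, -2.9, -8.1]
finger_gap: 0.0192
clock: 24.0
position: [0.6662, 0.0695, 0.0261]
eef_rot: [0.732, 0.682, 0.001, 0.002]
force: [15.8, -8.9, -7.6]
finger_gap: 0.0193
```

```bash
python3 -m pendant '[[0,0,0,0.001,0.001,0,-1],[0,0,0,0.002,0.002,0,-1],[0,0,0,0.002,0.003,0,-1],[0,0,0,0.002,0.003,0,-1],[0,0,0,0.002,0.003,0,-1],[0,0,0,0.002,0.003,0,-1],[0,0,0,0.002,0.003,0,-1],[0,0,0,0.002,0.003,0,-1],[0,0,0,0.002,0.003,0,-1],[0,0,0,0.002,0.003,0,-1]]'
python3 - <<'E'
from h import *
o=sensors.get_obs(); print(o["position"],o["force"])
c=topcrop(240,380,170,260,5.7,"a5.png",1.4,"scene")
E
```

```text
clock: 25.0
position: [0.6662, 0.0696, 0.026]
eef_rot: [0.732, 0.681, -0.003, 0.002]
force: [-3.0, -28.4, 2.5]
finger_gap: 0.0194
[0.66618453 0.06959272 0.02599904] [ -2.97167019 -28.41728581   2.45840655]
```

View pics/a5.png

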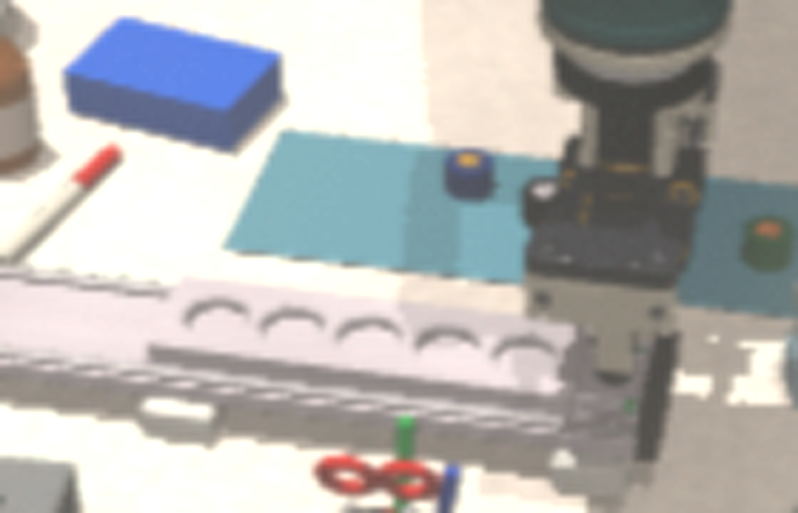

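```bash
python3 -m pendant '[[0,0,0,0,0,0,1],[0,0,0,0,0,0,1],[0,0,0,0,0,0,1],[0,0,0,0,0,0,1],[0,0,0,0,0,0.02,1],[0,0,0,0,0,0.05,1],[0,0,0,0,0,0.08,1],[0,0,0,0,0,0.11,1],[0,0,0,-0.02,-0.02,0.13,1],[0,0,0,-0.05,-0.05,0.15,1]]'
python3 -m pendant '[[0,0,0,-0.03,-0.03,0,1],[0,0,0,-0.06,-0.06,0,1],[0,0,0,-0.09,-0.09,0,1],[0,0,0,-0.12,-0.12,0,1],[0,0,0,-0.15,-0.15,0,1],[0,0,0,-0.18,-0.18,0,1],[0,0,0,-0.2,-0.2,0,1],[0,0,0,-0.22,-0.21,0,1],[0,0,0,-0.22,-0.22,0,1],[0,0,0,-0.22,-0.22,0,1]]'
python3 - <<'E'
from h import *
o=sensors.get_obs(); print(o["position"],o["force"])
c=read_camera("top"); crop(c,230,390,130,250,5,"c1.png",1.8)
E
```

```text
clock: 26.05
position: [0.6164, 0.0245, 0.1767]
eef_rot: [0.731, 0.683, 0.0, -0.0]
force: [0.7, -0.5, 0.8]
finger_gap: 0.0918
clock: 27.05
position: [0.3965, -0.1968, 0.1763]
eef_rot: [0.732, 0.682, 0.0, 0.0]
force: [-0.7, -0.1, 0.9]
finger_gap: 0.093
[ 0.39654157 -0.19682914  0.17627394] [-0.70626489 -0.09440227  0.8667329 ]
```

View pics/c1.png

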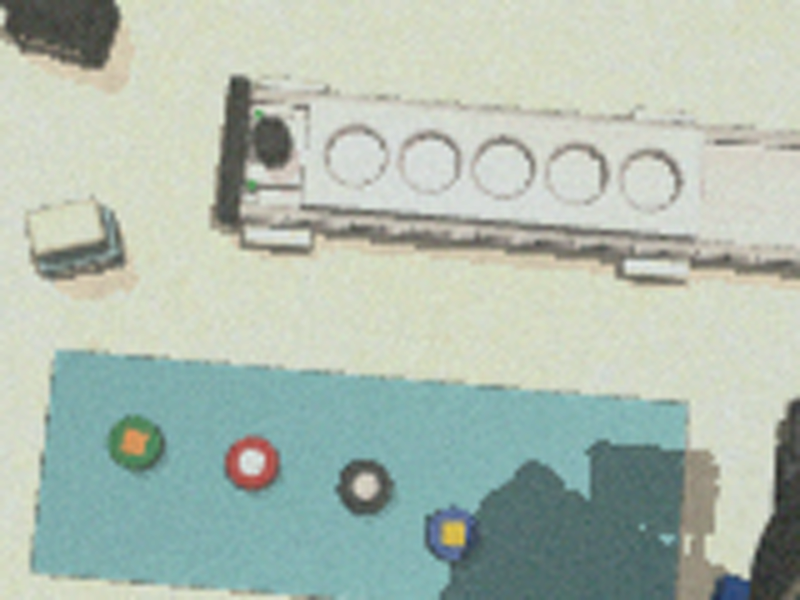

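```bash
python3 - <<'E'
from h import *
np.set_printoptions(precision=4,suppress=True)
c=read_camera("top")
cr=lambda x,y:((x+.5)/5-.5+230,(y+.5)/5-.5+130)
W=np.array([p2w(c,*cr(x,y),.049) for x,y in [(651,181),(577,174),(504,168),(430,162),(356,156)]])
print(W); u=np.array([.0705,.9975]); p1=(W[:,:2]-np.arange(5)[:,None]*.042*u).mean(0); print("p1",p1)
h=p1+.215*u; print("handle by pockets",h, "handle top px", (proj(c,[*h,.079])-[230,130])*5)
im=np.clip(c["pixels"][130:250,230:390,::-1].astype(float)*1.8,0,255).astype(np.uint8)
im=cv2.resize(im,None,fx=5,fy=5,interpolation=cv2.INTER_CUBIC)
q=lambda X:tuple(int(v) for v in (proj(c,X)-[230,130]+.5)*5)
for i in range(5):
    m=p1+i*.042*u
    pts=np.array([q([m[0]+.0165*np.cos(a),m[1]+.0165*np.sin(a),.049]) for a in np.linspace(0,6.28,50)]); cv2.polylines(im,[pts],True,(0,0,255),1)
for x,y in [(135,143),(252,162),(366,185),(453,234)]:
    m=p2w(c,*cr(x,y+300),.023); print(m)
    for z,col in((.023,(0,0,255)),(.003,(255,255,0))):
        pts=np.array([q([m[0]+.015*np.cos(a),m[1]+.015*np.sin(a),z]) for a in np.linspace(0,6.28,50)]); cv2.polylines(im,[pts],True,col,1)
for z in(.079,.043):
    pts=np.array([q([h[0]+.01*np.cos(a),h[1]+.01*np.sin(a),z]) for a in np.linspace(0,6.28,50)]); cv2.polylines(im,[pts],True,(0,0,255),1)
cv2.imwrite("pics/c2.png",im)
E
```

```text
[[ 0.6477 -0.1472  0.049 ]
 [ 0.6515 -0.105   0.049 ]
 [ 0.6548 -0.0635  0.049 ]
 [ 0.658  -0.0214  0.049 ]
 [ 0.6612  0.0206  0.049 ]]
p1 [ 0.6487 -0.1471]
handle by pockets [0.6639 0.0674] handle top px [268.2639 135.7828]
[0.5    0.1453 0.023 ]
[0.4893 0.0789 0.023 ]
[0.4764 0.0142 0.023 ]
[ 0.4487 -0.0351  0.023 ]
```

View pics/c2.png

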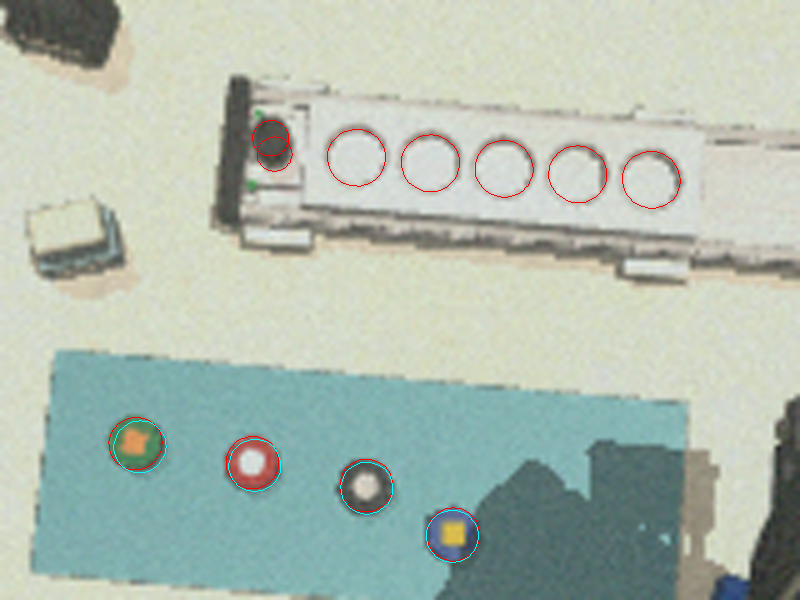

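```bash
python3 -m pendant '[[0,0,0,0.01,0.02,0,1],[0,0,0,0.02,0.05,-0.01,1],[0,0,0,0.03,0.08,-0.03,1],[0,0,0,0.04,0.11,-0.05,1],[0,0,0,0.05,0.14,-0.07,1],[0,0,0,0.054,0.155,-0.09,1],[0,0,0,0.054,0.162,-0.1,1],[0,0,0,0.054,0.162,-0.11,1],[0,0,0,0.054,0.162,-0.12,1],[0,0,0,0.054,0.162,-0.12,1]]'
python3 -m pendant '[[0,0,0,0,0,-0.01,1],[0,0,0,0,0,-0.02,1],[0,0,0,0,0,-0.03,1],[0,0,0,0,0,-0.04,1],[0,0,0,0,0,-0.05,1],[0,0,0,0,0,-0.06,1],[0,0,0,0,0,-0.066,1],[0,0,0,0,0,-0.07,1],[0,0,0,0,0,-0.072,1],[0,0,0,0,0,-0.072,1]]'
python3 - <<'E'
from h import *
o=sensors.get_obs(); print(o["position"],o["force"])
c=topcrop(260,380,180,260,6,"d1.png",1.4,"scene")
E
```

```text
clock: 28.15
position: [0.4499, -0.0346, 0.0551]
eef_rot: [0.732, 0.682, -0.0, -0.0]
force: [-0.3, 0.2, -0.4]
finger_gap: 0.093
clock: 29.15
position: [0.4504, -0.0341, -0.016]
eef_rot: [0.731, 0.682, -0.0, -0.0]
force: [-0.2, -0.4, -0.6]
finger_gap: 0.0931
[ 0.45043127 -0.03409342 -0.01600982] [-0.24260645 -0.4302785  -0.64790864]
```

View pics/d1.png

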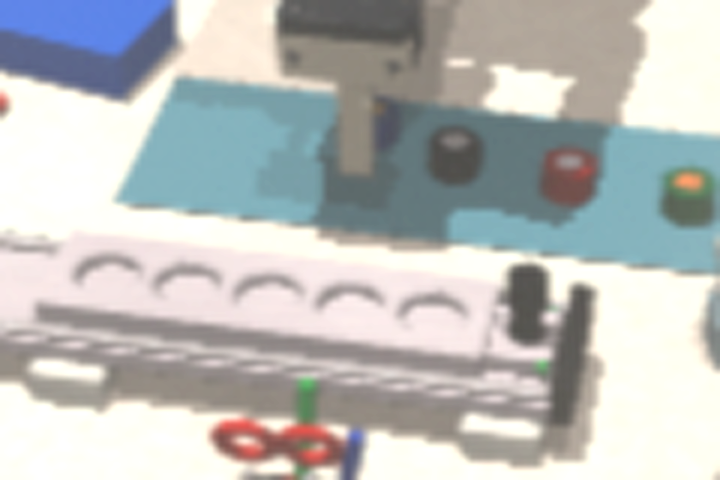

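```bash
python3 -m pendant '[[0,0,0,0,0,0,-1],[0,0,0,0,0,0,-1],[0,0,0,0,0,0,-1],[0,0,0,0,0,0,-1],[0,0,0,0,0,0,-1],[0,0,0,0,0,0,-1],[0,0,0,0,0,0,-1],[0,0,0,0,0,0,-1],[0,0,0,0,0,0,-1],[0,0,0,0,0,0,-1]]'
python3 -m pendant '[[0,0,0,0,0,0,-1],[0,0,0,0,0,0.01,-1],[0,0,0,0,0,0.03,-1],[0,0,0,0,0,0.05,-1],[0,0,0,0,0,0.07,-1],[0,0,0,0,0,0.09,-1],[0,0,0,0,0,0.1,-1],[0,0,0,0,0,0.1,-1],[0,0,0,0,0,0.1,-1],[0,0,0,0,0,0.1,-1]]'
```

```text
clock: 30.2
position: [0.4504, -0.0341, -0.016]
eef_rot: [0.731, 0.682, -0.0, -0.0]
force: [1.0, -0.5, 0.2]
finger_gap: 0.029
clock: 31.2
position: [0.4499, -0.0341, 0.083]
eef_rot: [0.731, 0.682, -0.0, -0.001]
force: [-0.3, -0.1, -1.0]
finger_gap: 0.0292
```

```bash
python3 -m pendant '[[0,0,0,0.01,-0.006,0,-1],[0,0,0,0.03,-0.017,0,-1],[0,0,0,0.055,-0.03,0,-1],[0,0,0,0.08,-0.045,0,-1],[0,0,0,0.11,-0.06,0,-1],[0,0,0,0.14,-0.08,0,-1],[0,0,0,0.17,-0.095,0,-1],[0,0,0,0.19,-0.106,0,-1],[0,0,0,0.2,-0.112,0,-1],[0,0,0,0.2,-0.112,0,-1]]'
python3 -m pendant '[[0,0,0,0,0,-0.01,-1],[0,0,0,0,0,-0.02,-1],[0,0,0,0,0,-0.03,-1],[0,0,0,0,0,-0.038,-1],[0,0,0,0,0,-0.042,-1],[0,0,0,0,0,-0.046,-1],[0,0,0,0,0,-0.046,-1],[0,0,0,0,0,-0.046,-1],[0,0,0,0,0,-0.046,-1],[0,0,0,0,0,-0.046,-1]]'
python3 - <<'E'
from h import *
o=sensors.get_obs(); print(o["position"],o["force"],o["finger_gap"])
c=read_camera("scene");crop(c,240,320,180,240,10,"d2.png",1.4)
p=np.array([.6506,-.1471,.049])
im=cv2.imread("pics/d2.png")
q=lambda X:tuple(int(v) for v in (proj(c,X)-[240,180]+.5)*10)
for i in range(5):
    m=p+i*.042*np.array([.0755,.9972,0]); pts=np.array([q(m+.0165*np.array([np.cos(a),np.sin(a),0])) for a in np.linspace(0,6.28,50)]); cv2.polylines(im,[pts],True,(0,0,255),1)
cv2.imwrite("pics/d2.png",im)
E
```

```text
clock: 32.2
position: [0.6509, -0.1468, 0.0828]
eef_rot: [0.732, 0.682, -0.0, -0.001]
force: [-0.8, -0.6, -1.1]
finger_gap: 0.0291
clock: 33.2
position: [0.6506, -0.1462, 0.0384]
eef_rot: [0.731, 0.682, 0.0, 0.0]
force: [0.4, -0.3, 0.1]
finger_gap: 0.0292
[ 0.65057348 -0.14615427  0.03840348] [ 0.41738778 -0.33301998  0.08195991] 0.02921779908661003
```

View pics/d2.png

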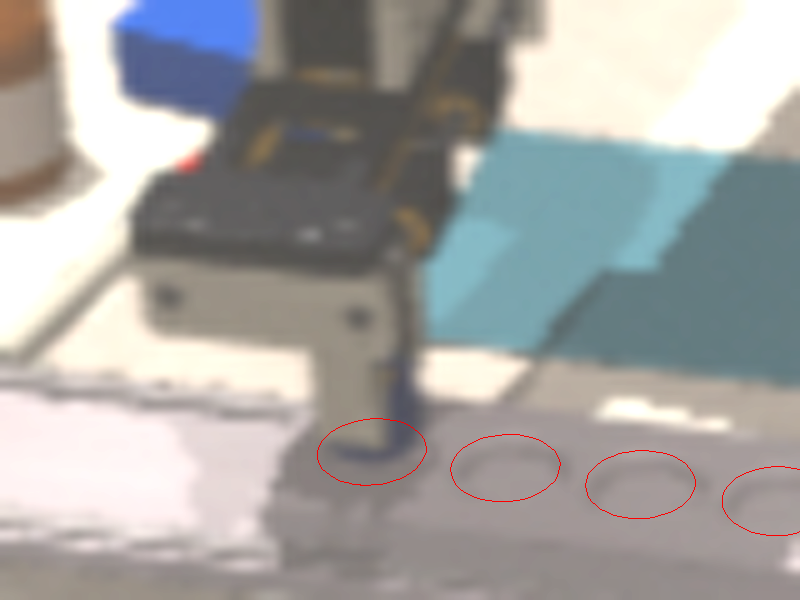

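```bash
python3 -m pendant '[[0,0,0,0,0,-0.004,-1],[0,0,0,0,0,-0.007,-1],[0,0,0,0,0,-0.008,-1],[0,0,0,0,0,-0.009,-1],[0,0,0,0,0,-0.01,-1],[0,0,0,0,0,-0.011,-1],[0,0,0,0,0,-0.012,-1],[0,0,0,0,0,-0.012,-1],[0,0,0,0,0,-0.012,-1],[0,0,0,0,0,-0.012,-1]]'

```

```text
clock: 34.25
position: [0.6504, -0.1461, 0.0261]
eef_rot: [0.731, 0.682, 0.0, 0.0]
force: [-1.0, 0.1, -1.1]
finger_gap: 0.0289
```

```bash
python3 -m pendant '[[0,0,0,0,0,-0.001,-1],[0,0,0,0,0,-0.002,-1],[0,0,0,0,0,-0.003,-1],[0,0,0,0,0,-0.003,-1],[0,0,0,0,0,-0.003,-1],[0,0,0,0,0,-0.003,-1],[0,0,0,0,0,-0.003,-1],[0,0,0,0,0,-0.003,-1],[0,0,0,0,0,-0.003,-1],[0,0,0,0,0,-0.003,-1]]'

```

```text
clock: 35.25
position: [0.6504, -0.1461, 0.0231]
eef_rot: [0.731, 0.682, -0.0, -0.0]
force: [0.1, 0.3, -0.6]
finger_gap: 0.0291
```

```bash
python3 -m pendant '[[0,0,0,0,0,0,1],[0,0,0,0,0,0,1],[0,0,0,0,0,0,1],[0,0,0,0,0,0,1],[0,0,0,0,0,0.015,1],[0,0,0,0,0,0.04,1],[0,0,0,0,0,0.06,1],[0,0,0,-0.02,0.02,0.07,1],[0,0,0,-0.05,0.05,0.07,1],[0,0,0,-0.08,0.08,0.07,1]]'
python3 -m pendant '[[0,0,0,-0.03,0.03,0,1],[0,0,0,-0.06,0.05,0,1],[0,0,0,-0.08,0.07,0,1],[0,0,0,-0.092,0.08,0,1],[0,0,0,-0.092,0.08,-0.02,1],[0,0,0,-0.092,0.08,-0.04,1],[0,0,0,-0.092,0.08,-0.06,1],[0,0,0,-0.092,0.08,-0.08,1],[0,0,0,-0.092,0.08,-0.09,1],[0,0,0,-0.092,0.08,-0.09,1]]'
python3 - <<'E'
from h import *
o=sensors.get_obs(); print(o["position"],o["force"],o["finger_gap"])
c=read_camera("scene");crop(c,240,380,170,250,5.7,"d3.png",1.4)
E
```

```text
clock: 36.25
position: [0.5698, -0.0656, 0.0945]
eef_rot: [0.732, 0.682, 0.0, 0.001]
force: [-1.1, 0.7, 0.9]
finger_gap: 0.0927
clock: 37.25
position: [0.4781, 0.0137, 0.0024]
eef_rot: [0.731, 0.682, -0.001, -0.001]
force: [-0.7, 0.2, 0.1]
finger_gap: 0.0929
[0.47805913 0.01372196 0.00240102] [-0.66023683  0.19805905  0.09557104] 0.09292330482716067
```

View pics/d3.png

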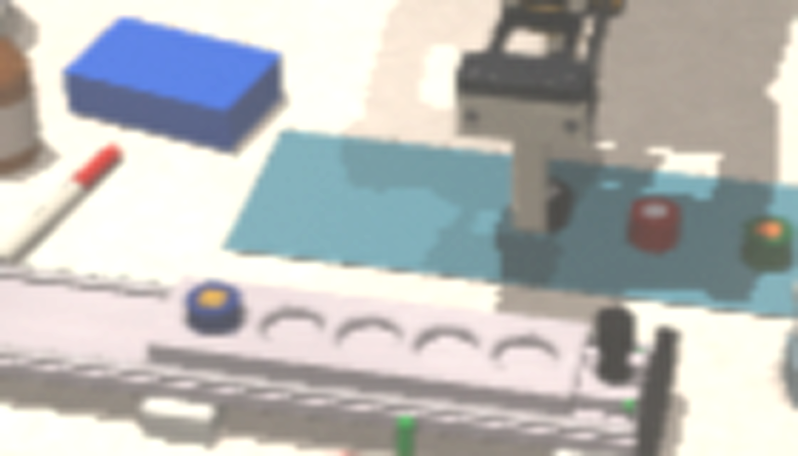

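```bash
python3 -m pendant '[[0,0,0,0,0,-0.01,1],[0,0,0,0,0,-0.016,1],[0,0,0,0,0,-0.018,1],[0,0,0,0,0,-0.018,-1],[0,0,0,0,0,-0.018,-1],[0,0,0,0,0,-0.018,-1],[0,0,0,0,0,-0.018,-1],[0,0,0,0,0,-0.018,-1],[0,0,0,0,0,-0.018,-1],[0,0,0,0,0,-0.018,-1]]'
python3 -m pendant '[[0,0,0,0,0,0,-1],[0,0,0,0,0,0,-1],[0,0,0,0,0,0,-1],[0,0,0,0,0,0,-1],[0,0,0,0,0,0.01,-1],[0,0,0,0,0,0.03,-1],[0,0,0,0,0,0.05,-1],[0,0,0,0,0,0.07,-1],[0,0,0,0,0,0.09,-1],[0,0,0,0,0,0.1,-1]]'
```

```text
clock: 38.3
position: [0.4784, 0.0139, -0.0149]
eef_rot: [0.731, 0.682, 0.0, 0.0]
force: [-1.1, 0.3, -0.1]
finger_gap: 0.0418
clock: 39.3
position: [0.479, 0.0139, 0.0875]
eef_rot: [0.731, 0.682, 0.001, 0.001]
force: [-0.4, -0.4, -0.5]
finger_gap: 0.0289
```

```bash
python3 -m pendant '[[0,0,0,0.01,-0.006,0,-1],[0,0,0,0.03,-0.02,0,-1],[0,0,0,0.055,-0.035,0,-1],[0,0,0,0.08,-0.055,0,-1],[0,0,0,0.105,-0.075,0,-1],[0,0,0,0.13,-0.09,0,-1],[0,0,0,0.155,-0.105,0,-1],[0,0,0,0.17,-0.115,0,-1],[0,0,0,0.175,-0.119,0,-1],[0,0,0,0.175,-0.119,0,-1]]'
python3 -m pendant '[[0,0,0,0,0,-0.01,-1],[0,0,0,0,0,-0.025,-1],[0,0,0,0,0,-0.04,-1],[0,0,0,0,0,-0.05,-1],[0,0,0,0,0,-0.053,-1],[0,0,0,0,0,-0.055,-1],[0,0,0,0,0,-0.057,-1],[0,0,0,0,0,-0.058,-1],[0,0,0,0,0,-0.058,-1],[0,0,0,0,0,-0.058,-1]]'
```

```text
clock: 40.3
position: [0.6534, -0.1056, 0.0836]
eef_rot: [0.732, 0.682, -0.001, -0.001]
force: [0.3, 0.3, -0.7]
finger_gap: 0.0292
clock: 41.3
position: [0.6535, -0.1051, 0.0274]
eef_rot: [0.731, 0.682, 0.0, 0.0]
force: [-0.4, 0.1, 0.6]
finger_gap: 0.0291
```

```bash
python3 -m pendant '[[0,0,0,0,0,-0.001,-1],[0,0,0,0,0,-0.002,-1],[0,0,0,0,0,-0.003,-1],[0,0,0,0,0,-0.003,1],[0,0,0,0,0,-0.003,1],[0,0,0,0,0,-0.003,1],[0,0,0,0,0,-0.003,1],[0,0,0,0,0,0.015,1],[0,0,0,0,0,0.04,1],[0,0,0,0,0,0.066,1]]'
python3 -m pendant '[[0,0,0,-0.02,0.02,0,1],[0,0,0,-0.05,0.05,0,1],[0,0,0,-0.08,0.08,0,1],[0,0,0,-0.11,0.11,0,1],[0,0,0,-0.14,0.14,0,1],[0,0,0,-0.155,0.17,0,1],[0,0,0,-0.162,0.184,-0.02,1],[0,0,0,-0.162,0.184,-0.05,1],[0,0,0,-0.162,0.184,-0.08,1],[0,0,0,-0.162,0.184,-0.09,1]]'
python3 - <<'E'
from h import *
o=sensors.get_obs(); print(o["position"],o["force"],o["finger_gap"])
c=read_camera("scene");crop(c,240,380,170,250,5.7,"d4.png",1.4)
E
```

```text
clock: 42.3
position: [0.6534, -0.1051, 0.0951]
eef_rot: [0.731, 0.682, 0.0, 0.0]
force: [0.4, -0.1, 0.4]
finger_gap: 0.0807
clock: 43.3
position: [0.4904, 0.0789, 0.0017]
eef_rot: [0.731, 0.682, -0.001, -0.001]
force: [-0.4, -0.2, 0.8]
finger_gap: 0.093
[0.49036655 0.07894808 0.00170775] [-0.381577   -0.18635655  0.79414966] 0.09304027457307774
```

View pics/d4.png

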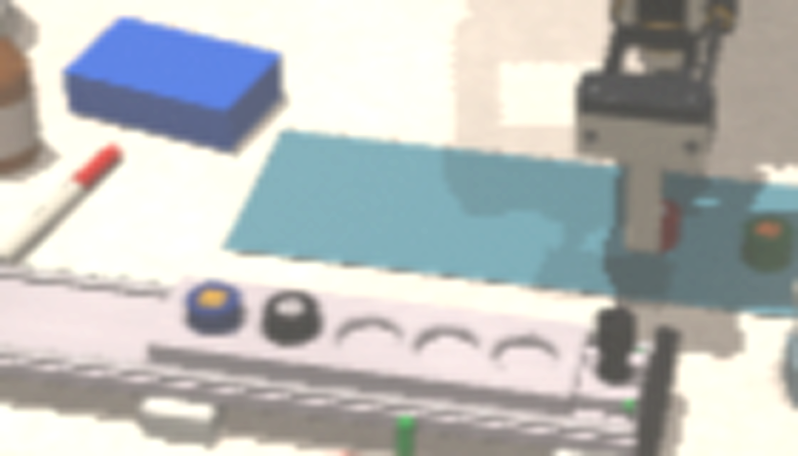

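```bash
python3 -m pendant '[[0,0,0,0,0,-0.01,1],[0,0,0,0,0,-0.015,1],[0,0,0,0,0,-0.017,1],[0,0,0,0,0,-0.017,-1],[0,0,0,0,0,-0.017,-1],[0,0,0,0,0,-0.017,-1],[0,0,0,0,0,-0.017,-1],[0,0,0,0,0,-0.017,-1],[0,0,0,0,0,-0.017,-1],[0,0,0,0,0,-0.017,-1]]'
python3 -m pendant '[[0,0,0,0,0,0,-1],[0,0,0,0,0,0,-1],[0,0,0,0,0,0,-1],[0,0,0,0,0,0,-1],[0,0,0,0,0,0.01,-1],[0,0,0,0,0,0.03,-1],[0,0,0,0,0,0.05,-1],[0,0,0,0,0,0.07,-1],[0,0,0,0,0,0.09,-1],[0,0,0,0,0,0.1,-1]]'
python3 -m pendant '[[0,0,0,0.01,-0.008,0,-1],[0,0,0,0.03,-0.025,0,-1],[0,0,0,0.055,-0.045,0,-1],[0,0,0,0.08,-0.065,0,-1],[0,0,0,0.105,-0.09,0,-1],[0,0,0,0.13,-0.11,0,-1],[0,0,0,0.15,-0.13,0,-1],[0,0,0,0.162,-0.138,0,-1],[0,0,0,0.166,-0.142,0,-1],[0,0,0,0.166,-0.142,0,-1]]'
```

```text
clock: 44.35
position: [0.4914, 0.0789, -0.0139]
eef_rot: [0.731, 0.682, 0.0, 0.0]
force: [0.1, 0.9, 0.2]
finger_gap: 0.0415
clock: 45.35
position: [0.492, 0.079, 0.0885]
eef_rot: [0.731, 0.682, 0.001, 0.001]
force: [0.2, -0.4, -0.2]
finger_gap: 0.0291
clock: 46.35
position: [0.6573, -0.0632, 0.0852]
eef_rot: [0.732, 0.682, -0.0, -0.0]
force: [-0.5, 0.5, -0.2]
finger_gap: 0.0286
```

```bash
python3 -m pendant '[[0,0,0,0,0,-0.01,-1],[0,0,0,0,0,-0.025,-1],[0,0,0,0,0,-0.04,-1],[0,0,0,0,0,-0.05,-1],[0,0,0,0,0,-0.053,-1],[0,0,0,0,0,-0.055,-1],[0,0,0,0,0,-0.057,-1],[0,0,0,0,0,-0.058,-1],[0,0,0,0,0,-0.058,-1],[0,0,0,0,0,-0.058,-1]]'
```

```text
clock: 47.35
position: [0.6574, -0.0631, 0.0282]
eef_rot: [0.731, 0.682, 0.0, 0.0]
force: [-2.3, 0.5, 0.4]
finger_gap: 0.0287
```

```bash
python3 -m pendant '[[0,0,0,0,0,-0.001,-1],[0,0,0,0,0,-0.002,-1],[0,0,0,0,0,-0.003,-1],[0,0,0,0,0,-0.003,1],[0,0,0,0,0,-0.003,1],[0,0,0,0,0,-0.003,1],[0,0,0,0,0,-0.003,1],[0,0,0,0,0,0.015,1],[0,0,0,0,0,0.04,1],[0,0,0,0,0,0.066,1]]'
python3 -m pendant '[[0,0,0,-0.02,0.02,0,1],[0,0,0,-0.04,0.05,0,1],[0,0,0,-0.07,0.08,0,1],[0,0,0,-0.1,0.11,0,1],[0,0,0,-0.12,0.14,0,1],[0,0,0,-0.14,0.17,0,1],[0,0,0,-0.155,0.2,0,1],[0,0,0,-0.155,0.208,-0.03,1],[0,0,0,-0.155,0.208,-0.06,1],[0,0,0,-0.155,0.208,-0.08,1]]'
python3 - <<'E'
from h import *
o=sensors.get_obs(); print(o["position"],o["force"],o["finger_gap"])
c=read_camera("scene");crop(c,260,400,170,250,5.7,"d5.png",1.4)
E
```

```text
clock: 48.35
position: [0.6574, -0.0631, 0.0961]
eef_rot: [0.731, 0.682, 0.0, 0.0]
force: [-0.2, -0.2, 0.1]
finger_gap: 0.0803
clock: 49.35
position: [0.5021, 0.1454, 0.0138]
eef_rot: [0.731, 0.682, 0.0, 0.0]
force: [-0.0, -0.8, -0.7]
finger_gap: 0.0927
[0.5020849  0.14536168 0.01377104] [-0.04299206 -0.83091816 -0.67726602] 0.09270837759623167
```

View pics/d5.png

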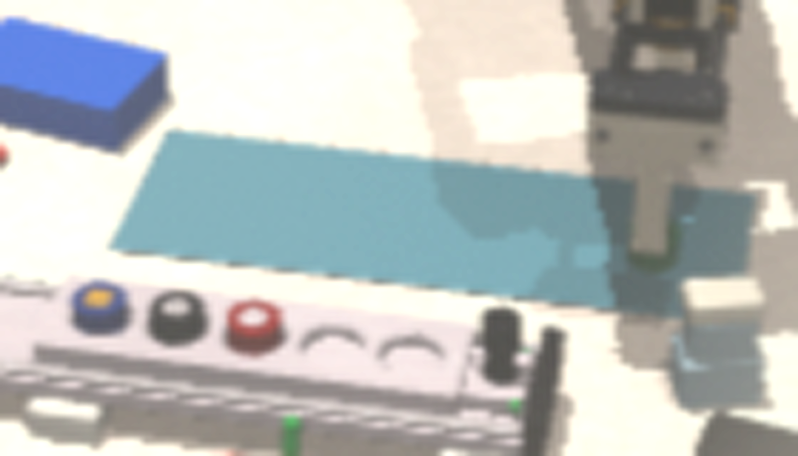

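```bash
python3 -m pendant '[[0,0,0,0,0,-0.015,1],[0,0,0,0,0,-0.025,1],[0,0,0,0,0,-0.029,1],[0,0,0,0,0,-0.029,-1],[0,0,0,0,0,-0.029,-1],[0,0,0,0,0,-0.029,-1],[0,0,0,0,0,-0.029,-1],[0,0,0,0,0,-0.029,-1],[0,0,0,0,0,-0.029,-1],[0,0,0,0,0,-0.029,-1]]'
python3 -m pendant '[[0,0,0,0,0,0,-1],[0,0,0,0,0,0,-1],[0,0,0,0,0,0,-1],[0,0,0,0,0,0,-1],[0,0,0,0,0,0.01,-1],[0,0,0,0,0,0.03,-1],[0,0,0,0,0,0.05,-1],[0,0,0,0,0,0.07,-1],[0,0,0,0,0,0.09,-1],[0,0,0,0,0,0.1,-1]]'
python3 -m pendant '[[0,0,0,0.01,-0.01,0,-1],[0,0,0,0.03,-0.03,0,-1],[0,0,0,0.05,-0.05,0,-1],[0,0,0,0.075,-0.08,0,-1],[0,0,0,0.1,-0.11,0,-1],[0,0,0,0.125,-0.135,0,-1],[0,0,0,0.145,-0.155,0,-1],[0,0,0,0.155,-0.164,0,-1],[0,0,0,0.158,-0.167,0,-1],[0,0,0,0.158,-0.167,0,-1]]'
```

```text
clock: 50.4
position: [0.5024, 0.1449, -0.0149]
eef_rot: [0.731, 0.682, 0.0, 0.0]
force: [-0.4, -0.2, 0.6]
finger_gap: 0.0414
clock: 51.4
position: [0.503, 0.145, 0.0875]
eef_rot: [0.731, 0.682, 0.001, 0.001]
force: [0.9, -0.0, -0.4]
finger_gap: 0.029
clock: 52.4
position: [0.6601, -0.0221, 0.0844]
eef_rot: [0.731, 0.682, -0.0, -0.0]
force: [-0.5, -0.6, -1.0]
finger_gap: 0.0294
```

```bash
python3 -m pendant '[[0,0,0,0,0,-0.01,-1],[0,0,0,0,0,-0.025,-1],[0,0,0,0,0,-0.04,-1],[0,0,0,0,0,-0.05,-1],[0,0,0,0,0,-0.053,-1],[0,0,0,0,0,-0.055,-1],[0,0,0,0,0,-0.057,-1],[0,0,0,0,0,-0.058,-1],[0,0,0,0,0,-0.058,-1],[0,0,0,0,0,-0.058,-1]]'
python3 -m pendant '[[0,0,0,0,0,-0.001,-1],[0,0,0,0,0,-0.002,-1],[0,0,0,0,0,-0.003,-1],[0,0,0,0,0,-0.003,1],[0,0,0,0,0,-0.003,1],[0,0,0,0,0,-0.003,1],[0,0,0,0,0,-0.003,1],[0,0,0,0,0,0.015,1],[0,0,0,0,0,0.04,1],[0,0,0,0,0,0.066,1]]'
python3 - <<'E'
from h import *
o=sensors.get_obs(); print(o["position"],o["force"],o["finger_gap"])
c=read_camera("scene");crop(c,260,400,170,250,5.7,"d6.png",1.4)
E
```

```text
clock: 53.4
position: [0.6605, -0.0221, 0.0273]
eef_rot: [0.731, 0.682, 0.0, 0.0]
force: [-0.7, -0.1, -0.6]
finger_gap: 0.0292
clock: 54.4
position: [0.6604, -0.0221, 0.0951]
eef_rot: [0.731, 0.682, 0.0, 0.0]
force: [0.4, 0.2, 0.6]
finger_gap: 0.0804
[ 0.66037924 -0.02207985  0.09507555] [0.39144695 0.1640691  0.61392761] 0.08043274684998862
```

View pics/d6.png

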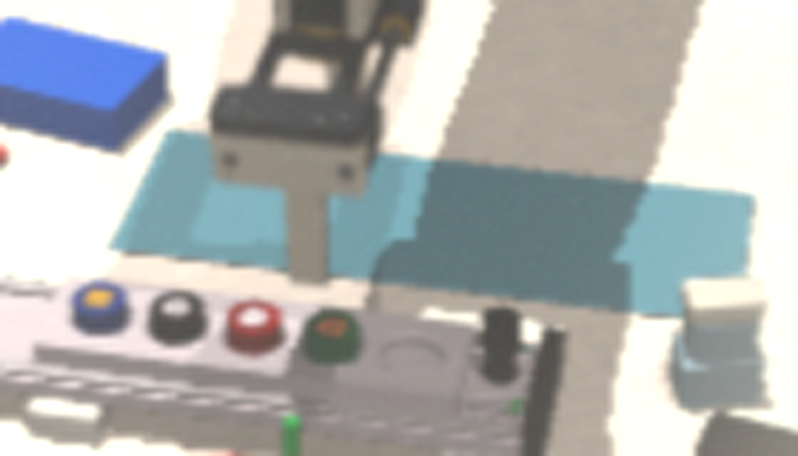

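```bash
python3 - <<'E'
from h import *
c=read_camera("scene")
im=np.clip(c["pixels"][205:245,265:345,::-1].astype(float)*1.4,0,255).astype(np.uint8); im=cv2.resize(im,None,fx=10,fy=10,interpolation=cv2.INTER_CUBIC)
q=lambda X:tuple(int(v) for v in (proj(c,X)-[265,205]+.5)*10)
p=np.array([.6506,-.1471,0])
for i in range(5):
    m=p+i*.042*np.array([.0755,.9972,0])
    for z,r,col in((.049,.0165,(0,0,255)),(.061,.015,(0,255,0))):
        pts=np.array([q(m+np.array([r*np.cos(a),r*np.sin(a),z])) for a in np.linspace(0,6.28,50)]); cv2.polylines(im,[pts],True,col,1)
cv2.imwrite("pics/d7.png",im)
E
```

```text
(no output)
```

View pics/d7.png

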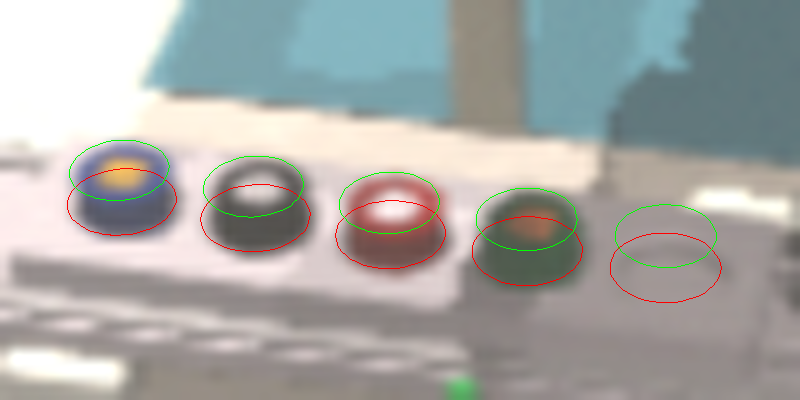

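```bash
python3 -m pendant '[[0,0,0,0.001,0.02,0,1],[0,0,0,0.003,0.05,0,1],[0,0,0,0.005,0.08,0,1],[0,0,0,0.006,0.092,0,1],[0,0,0,0.006,0.092,0,1],[0,0,0,0.006,0.092,-0.02,1],[0,0,0,0.006,0.092,-0.04,1],[0,0,0,0.006,0.092,-0.06,1],[0,0,0,0.006,0.092,-0.069,1],[0,0,0,0.006,0.092,-0.069,1]]'
python3 -m pendant '[[0,0,0,0,0,0,-1],[0,0,0,0,0,0,-1],[0,0,0,0,0,0,-1],[0,0,0,0,0,0,-1],[0,0,0,0,0,0,-1],[0,0,0,0,0,0,-1],[0,0,0,0,0,0,-1],[0,0,0,0,0,0,-1],[0,0,0,0,0,0,-1],[0,0,0,0,0,0,-1]]'
```

```text
clock: 55.5
position: [0.6658, 0.0689, 0.023]
eef_rot: [0.732, 0.682, -0.001, -0.001]
force: [-0.2, 0.1, -0.6]
finger_gap: 0.0929
clock: 56.5
position: [0.6662, 0.0699, 0.024]
eef_rot: [0.731, 0.682, -0.0, -0.0]
force: [-0.7, 0.0, 2.2]
finger_gap: 0.0194
```

```bash
python3 -m pendant '[[0,0,0,0,-0.003,0,-1],[0,0,0,-0.001,-0.01,0,-1],[0,0,0,-0.001,-0.02,0,-1],[0,0,0,-0.002,-0.033,0,-1],[0,0,0,-0.003,-0.048,0,-1],[0,0,0,-0.005,-0.064,0,-1],[0,0,0,-0.006,-0.08,0,-1],[0,0,0,-0.007,-0.096,0,-1],[0,0,0,-0.008,-0.11,0,-1],[0,0,0,-0.009,-0.12,0,-1]]'
python3 -m pendant '[[0,0,0,-0.001,-0.01,0,-1],[0,0,0,-0.002,-0.023,0,-1],[0,0,0,-0.003,-0.038,0,-1],[0,0,0,-0.004,-0.055,0,-1],[0,0,0,-0.005,-0.072,0,-1],[0,0,0,-0.007,-0.089,0,-1],[0,0,0,-0.008,-0.105,0,-1],[0,0,0,-0.009,-0.118,0,-1],[0,0,0,-0.01,-0.13,0,-1],[0,0,0,-0.01,-0.138,0,-1]]'
python3 -m pendant '[[0,0,0,0,-0.003,0,-1],[0,0,0,0,-0.006,0,-1],[0,0,0,-0.001,-0.009,0,-1],[0,0,0,-0.001,-0.012,0,-1],[0,0,0,-0.001,-0.015,0,-1],[0,0,0,-0.001,-0.017,0,-1],[0,0,0,-0.001,-0.019,0,-1],[0,0,0,-0.002,-0.021,0,-1],[0,0,0,-0.002,-0.021,0,-1],[0,0,0,-0.002,-0.021,0,-1]]'
```

```text
clock: 57.5
position: [0.6566, -0.0516, 0.024]
eef_rot: [0.732, 0.682, -0.001, -0.0]
force: [-5.4, 2.4, 2.0]
finger_gap: 0.0192
clock: 58.5
position: [0.6458, -0.1897, 0.0239]
eef_rot: [0.732, 0.682, -0.001, -0.001]
force: [-16.9, 4.5, 8.2]
finger_gap: 0.019
clock: 59.5
position: [0.6442, -0.2093, 0.024]
eef_rot: [0.731, 0.682, -0.0, -0.001]
force: [-10.8, 7.1, 6.2]
finger_gap: 0.0193
```

```bash
python3 -m pendant '[[0,0,0,-0.001,-0.001,0,-1],[0,0,0,-0.002,-0.002,0,-1],[0,0,0,-0.002,-0.003,0,-1],[0,0,0,-0.002,-0.003,0,-1],[0,0,0,-0.002,-0.003,0,-1],[0,0,0,-0.002,-0.003,0,-1],[0,0,0,-0.002,-0.003,0,-1],[0,0,0,-0.002,-0.003,0,-1],[0,0,0,-0.002,-0.003,0,-1],[0,0,0,-0.002,-0.003,0,-1]]'
python3 - <<'E'
from h import *
o=sensors.get_obs(); print(o["position"],o["force"],o["finger_gap"])
c=read_camera("scene");crop(c,160,300,165,245,5.7,"e1.png",1.4)
E
```

```text
clock: 60.5
position: [0.6442, -0.2093, 0.024]
eef_rot: [0.731, 0.682, 0.002, -0.001]
force: [5.5, 26.6, 2.6]
finger_gap: 0.0193
[ 0.64420771 -0.20934582  0.02404615] [ 5.45565247 26.63603124  2.57267974] 0.01932968146556148
```

View pics/e1.png

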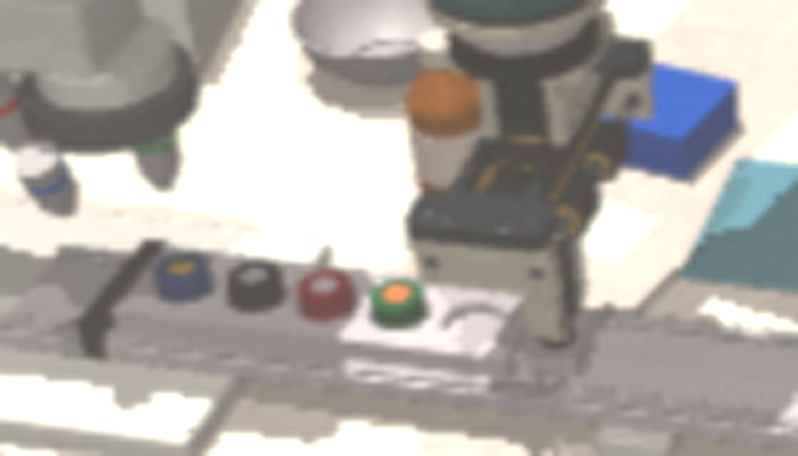

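```bash
python3 -m pendant '[[0,0,0,0.001,0.003,0,-1],[0,0,0,0.001,0.003,0,1],[0,0,0,0.001,0.003,0,1],[0,0,0,0.001,0.003,0,1],[0,0,0,0.001,0.003,0,1],[0,0,0,0.001,0.003,0.02,1],[0,0,0,0.001,0.003,0.05,1],[0,0,0,0.001,0.003,0.08,1],[0,0,0,0.001,0.003,0.11,1],[0,0,0,0.001,0.003,0.13,1]]'
python3 - <<'E'
from h import *
o=sensors.get_obs(); print(o["position"],o["force"],o["finger_gap"])
c=read_camera("top")
A=np.array([.4970,.3745])
im=np.clip(c["pixels"][180:260,135:215,::-1].astype(float)*1.9,0,255).astype(np.uint8); im=cv2.resize(im,None,fx=7.5,fy=7.5,interpolation=cv2.INTER_CUBIC)
cv2.imwrite("pics/k1.png",im)
q=lambda X:tuple(int(v) for v in (proj(c,X)-[135,180]+.5)*7.5)
for r,z in((.049,.048),(.027,.068),(.013,.097),(.013,.069)):
    pts=np.array([q([A[0]+r*np.cos(a),A[1]+r*np.sin(a),z]) for a in np.linspace(0,6.28,60)]); cv2.polylines(im,[pts],True,(0,0,255),1)
cv2.imwrite("pics/k2.png",im)
E
```

```text
clock: 61.55
position: [0.6448, -0.2095, 0.1567]
eef_rot: [0.731, 0.682, 0.0, 0.001]
force: [-0.2, 0.3, 0.3]
finger_gap: 0.0871
[ 0.64479367 -0.20946438  0.15665913] [-0.24194751  0.27418541  0.32687354] 0.08708494360401912
```

View pics/k1.png

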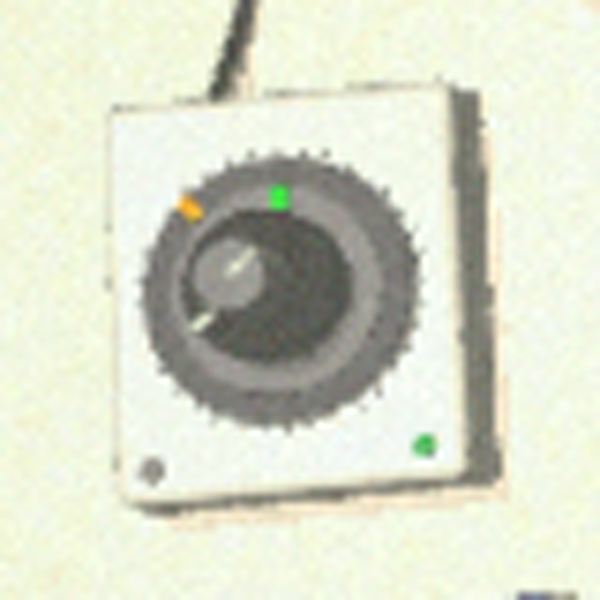

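View pics/k2.png

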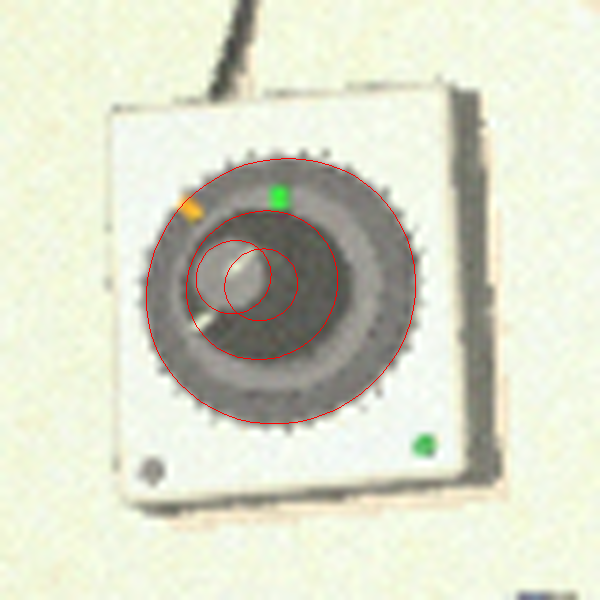

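```bash
cat > ang.py <<'E'
from h import *
def ang(c,A,x,y,z,s=7.5,u0=135,v0=180):
    w=p2w(c,(x+.5)/s-.5+u0,(y+.5)/s-.5+v0,z)[:2]-A; return round(float(np.arctan2(w[1],w[0])),3), round(float(np.hypot(*w)),4)
E
python3 - <<'E'
from ang import *
c=read_camera("top")
for A in([.497,.3745],[.497,.376]):
    for n,x,y,z in[("cl",190,328,.068),("cl in",212,312,.068),("green",280,197,.048),("amber",191,208,.048),("fl",252,248,.097),("flmid",240,261,.097)]: print(n,ang(c,np.array(A),x,y,z))
E
```

```text
cl (2.137, 0.0293)
cl in (2.095, 0.0199)
green (0.059, 0.0345)
amber (0.849, 0.0457)
fl (-0.537, 0.0117)
flmid (-0.361, 0.0059)
cl (2.166, 0.0281)
cl in (2.135, 0.0186)
green (0.015, 0.0344)
amber (0.827, 0.0446)
fl (-0.639, 0.0126)
flmid (-0.577, 0.0065)
```

```bash
python3 -m pendant '[[0,0,0.02,-0.005,0.01,0,1],[0,0,0.07,-0.01,0.03,0,1],[0,0,0.13,-0.02,0.06,0,1],[0,0,0.19,-0.03,0.1,0,1],[0,0,0.25,-0.04,0.14,0,1],[0,0,0.31,-0.05,0.18,0,1],[0,0,0.37,-0.06,0.22,0,1],[0,0,0.43,-0.07,0.26,0,1],[0,0,0.49,-0.08,0.3,0,1],[0,0,0.52,-0.085,0.32,0,1]]'
python3 -m pendant '[[0,0,0.05,-0.01,0.03,0,1],[0,0,0.11,-0.02,0.07,0,1],[0,0,0.17,-0.03,0.11,0,1],[0,0,0.23,-0.04,0.15,0,1],[0,0,0.29,-0.05,0.19,0,1],[0,0,0.35,-0.057,0.22,0,1],[0,0,0.41,-0.06,0.245,0,1],[0,0,0.47,-0.061,0.26,0,1],[0,0,0.53,-0.061,0.265,0,1],[0,0,0.53,-0.061,0.265,0,1]]'
python3 - <<'E'
from h import *
o=sensors.get_obs(); print(o["position"],o["q"],o["finger_gap"])
c=read_camera("scene");crop(c,380,500,130,250,5,"f1.png",1.4)
E
```

```text
clock: 62.65
position: [0.557, 0.1145, 0.1528]
eef_rot: [0.528, 0.849, -0.0, -0.001]
force: [-0.0, -0.8, -0.1]
finger_gap: 0.0929
clock: 63.65
position: [0.4966, 0.3769, 0.1526]
eef_rot: [0.289, 0.957, -0.001, -0.001]
force: [0.7, 0.6, -1.1]
finger_gap: 0.0932
[0.49656139 0.37689068 0.15258813] [ 6.08183932e-01  1.80705931e-02  1.60496860e+00  2.57314168e-04
  1.52049067e+00 -3.76700150e-01] 0.09320610281125129
```

View pics/f1.png

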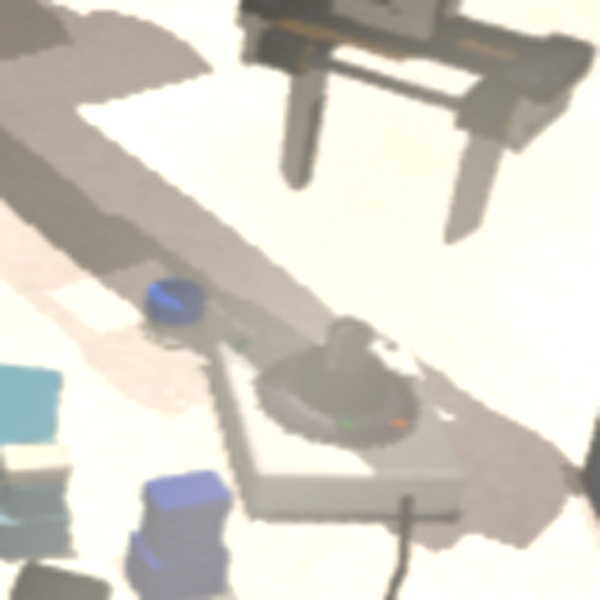

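```bash
python3 -m pendant '[[0,0,0,0.001,0,-0.01,1],[0,0,0,0.001,0,-0.03,1],[0,0,0,0.001,0,-0.05,1],[0,0,0,0.001,0,-0.065,1],[0,0,0,0.001,0,-0.07,1],[0,0,0,0.001,0,-0.07,1],[0,0,0,0.001,0,-0.07,1],[0,0,0,0.001,0,-0.07,1],[0,0,0,0.001,0,-0.07,1],[0,0,0,0.001,0,-0.07,1]]'
python3 - <<'E'
from h import *
o=sensors.get_obs(); print(o["position"],o["q"],o["force"])
c=read_camera("scene");crop(c,390,490,170,240,8,"f2.png",1.4)
A=[.499,.3752]
print([(proj(c,[A[0],A[1],z])-[390,170])*8 for z in(.048,.068,.097)])
E
```

```text
clock: 64.7
position: [0.4995, 0.376, 0.0845]
eef_rot: [0.291, 0.957, 0.0, 0.0]
force: [0.0, -0.5, 0.2]
finger_gap: 0.0929
[0.49954121 0.37600329 0.08448477] [ 6.04432798e-01  5.59341703e-02  1.67812359e+00 -6.90903050e-06
  1.40694502e+00 -3.75536872e-01] [ 0.02502881 -0.45686583  0.22119657]
[array([451.8150832 , 300.70448246]), array([460.00524242, 259.7017626 ]), array([472.13132617, 198.99446713])]
```

View pics/f2.png

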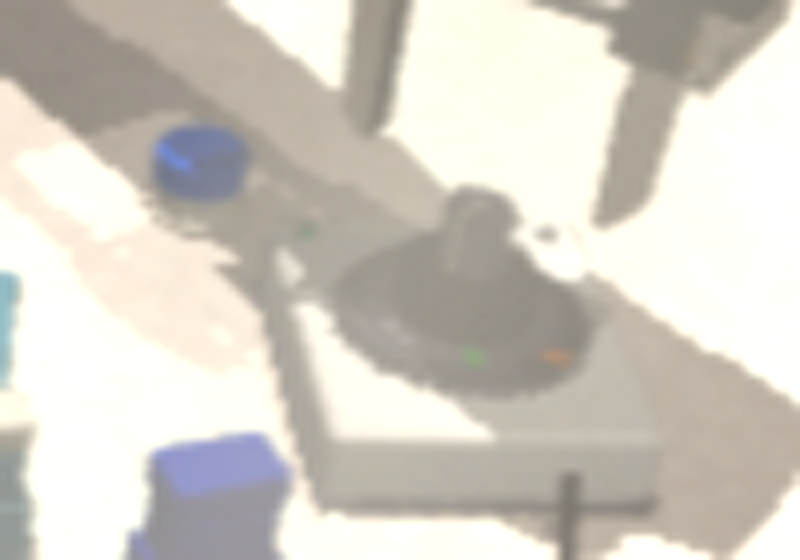

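```bash
python3 -m pendant '[[0,0,0,0,0,-0.01,1],[0,0,0,0,0,-0.02,1],[0,0,0,0,0,-0.03,1],[0,0,0,0,0,-0.04,1],[0,0,0,0,0,-0.05,1],[0,0,0,0,0,-0.055,1],[0,0,0,0,0,-0.059,1],[0,0,0,0,0,-0.059,1],[0,0,0,0,0,-0.059,1],[0,0,0,0,0,-0.059,1]]'
python3 -m pendant '[[0,0,0,0,0,0,-1],[0,0,0,0,0,0,-1],[0,0,0,0,0,0,-1],[0,0,0,0,0,0,-1],[0,0,0,0,0,0,-1],[0,0,0,0,0,0,-1],[0,0,0,0,0,0,-1],[0,0,0,0,0,0,-1],[0,0,0,0,0,0,-1],[0,0,0,0,0,0,-1]]'
python3 - <<'E'
from h import *
o=sensors.get_obs(); print(o["position"],o["force"],o["wrist_torque"])
c=read_camera("scene");crop(c,390,490,170,240,8,"f3.png",1.4)
E
```

```text
clock: 65.75
position: [0.4996, 0.3761, 0.0256]
eef_rot: [0.291, 0.957, 0.0, 0.0]
force: [-0.8, 1.3, 0.2]
finger_gap: 0.0928
clock: 66.75
position: [0.4992, 0.3756, 0.0251]
eef_rot: [0.291, 0.957, -0.0, -0.0]
force: [-3.2, -5.2, 3.7]
finger_gap: 0.0533
[0.49918234 0.37555193 0.02506015] [-3.19440619 -5.22801475  3.74157518] [-0.73894086  0.4364892   0.01100921]
```

View pics/f3.png

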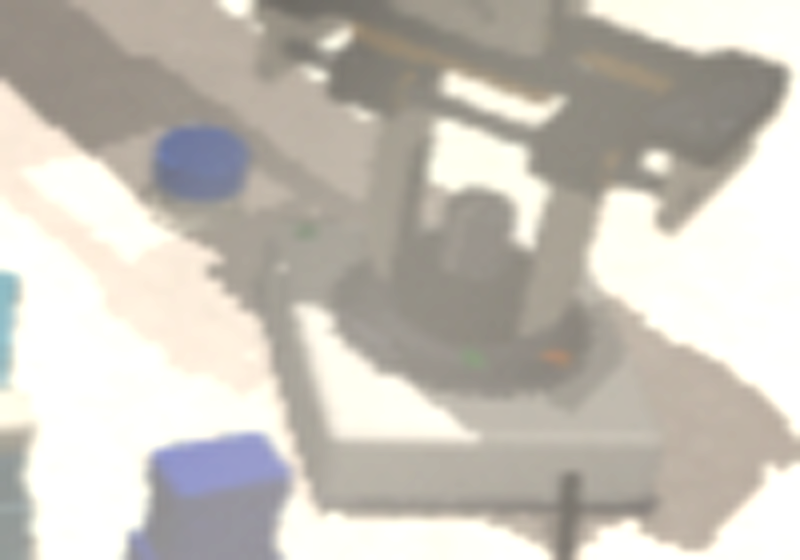

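```bash
python3 -m pendant '[[0,0,-0.05,0,0,0,-1],[0,0,-0.15,0,0,0,-1],[0,0,-0.26,0,0,0,-1],[0,0,-0.37,0,0,0,-1],[0,0,-0.48,0,0,0,-1],[0,0,-0.59,0,0,0,-1],[0,0,-0.7,0,0,0,-1],[0,0,-0.81,0,0,0,-1],[0,0,-0.92,0,0,0,-1],[0,0,-1,0,0,0,-1]]'
python3 - <<'E'
from h import *
o=sensors.get_obs(); print(o["position"],o["force"],o["wrist_torque"],o["finger_gap"])
c=read_camera("scene");crop(c,390,490,170,240,8,"f4.png",1.4)
E
```

```text
clock: 67.8
position: [0.4976, 0.3748, 0.025]
eef_rot: [0.716, 0.698, -0.002, -0.0]
force: [-17.7, -11.9, 11.6]
finger_gap: 0.0532
[0.49764884 0.37480803 0.02496852] [-17.68857299 -11.88289297  11.55605896] [-2.25316898  3.06236088  0.05709904] 0.05316628498282068
```

View pics/f4.png

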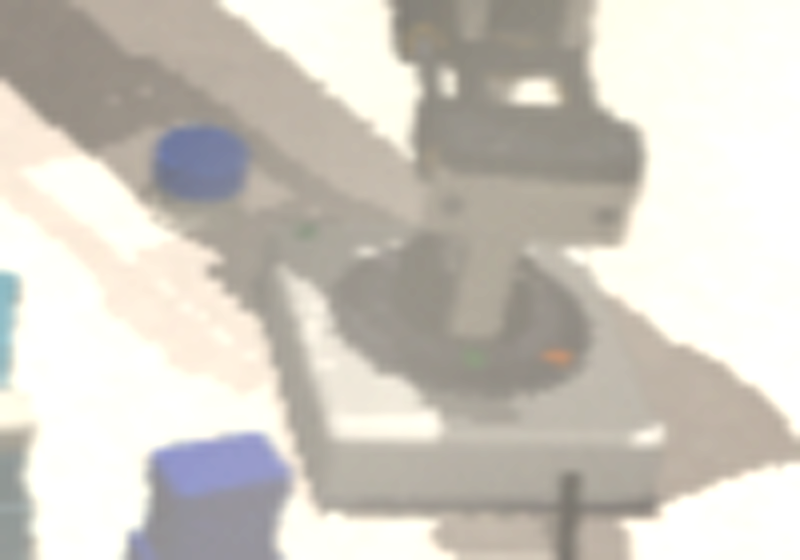

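```bash
python3 -m pendant '[[0,0,-0.05,-0.001,-0.001,0,-1],[0,0,-0.15,-0.002,-0.001,0,-1],[0,0,-0.26,-0.003,-0.001,0,-1],[0,0,-0.37,-0.003,-0.001,0,-1],[0,0,-0.48,-0.003,-0.001,0,-1],[0,0,-0.59,-0.003,-0.001,0,-1],[0,0,-0.7,-0.003,-0.001,0,-1],[0,0,-0.81,-0.003,-0.001,0,-1],[0,0,-0.92,-0.003,-0.001,0,-1],[0,0,-1.03,-0.003,-0.001,0,-1]]'
python3 -m pendant '[[0,0,-0.05,0,0,0,-1],[0,0,-0.08,0,0,0,-1],[0,0,-0.08,0,0,0,-1],[0,0,-0.08,0,0,0,-1],[0,0,-0.08,0,0,0,-1],[0,0,-0.08,0,0,0,-1],[0,0,-0.08,0,0,0,-1],[0,0,-0.08,0,0,0,-1],[0,0,-0.08,0,0,0,-1],[0,0,-0.08,0,0,0,-1]]'
python3 - <<'E'
from h import *
o=sensors.get_obs(); print(o["position"],o["force"],o["wrist_torque"],o["finger_gap"],o["q"][5])
E
```

```text
clock: 68.85
position: [0.496, 0.3755, 0.0251]
eef_rot: [0.967, 0.255, -0.0, -0.001]
force: [-4.2, 4.8, 0.5]
finger_gap: 0.0531
clock: 69.85
position: [0.496, 0.3757, 0.0251]
eef_rot: [0.976, 0.219, -0.0, -0.001]
force: [-3.6, 4.5, 0.4]
finger_gap: 0.0533
[0.49599577 0.37571271 0.02509089] [-3.64525813  4.51707516  0.4358728 ] [ 0.8318418   0.69059864 -0.0261462 ] 0.05331331572203707 1.735864208327872
```

```bash
python3 -m pendant '[[0,0,0,0,0,0,1],[0,0,0,0,0,0,1],[0,0,0,0,0,0,1],[0,0,0,0,0,0.02,1],[0,0,0,0,0,0.05,1],[0,0,0,0,0,0.08,1],[0,0,0,0,-0.02,0.11,1],[0,0,0,0,-0.05,0.11,1],[0,0,0,0,-0.09,0.11,1],[0,0,0,0,-0.13,0.11,1]]'
python3 -m pendant '[[0,0,0,0,-0.04,0,1],[0,0,0,0,-0.08,0,1],[0,0,0,0,-0.12,0,1],[0,0,0,0,-0.16,0,1],[0,0,0,0,-0.19,0,1],[0,0,0,0,-0.2,0,1],[0,0,0,0,-0.2,0,1],[0,0,0,0,-0.2,0,1],[0,0,0,0,-0.2,0,1],[0,0,0,0,-0.2,0,1]]'
python3 - <<'E'
from h import *
o=sensors.get_obs(); print(o["position"])
c=read_camera("top")
im=np.clip(c["pixels"][180:260,135:215,::-1].astype(float)*1.9,0,255).astype(np.uint8); im=cv2.resize(im,None,fx=7.5,fy=7.5,interpolation=cv2.INTER_CUBIC)
cv2.imwrite("pics/k3.png",im)
E
```

```text
clock: 70.85
position: [0.4962, 0.2437, 0.1352]
eef_rot: [0.976, 0.219, 0.0, 0.0]
force: [1.0, -0.9, 0.8]
finger_gap: 0.0932
clock: 71.85
position: [0.4964, 0.0459, 0.1349]
eef_rot: [0.976, 0.219, -0.0, -0.0]
force: [0.3, 0.4, 0.0]
finger_gap: 0.0932
[0.49640345 0.04585593 0.13494796]
```

View pics/k3.png

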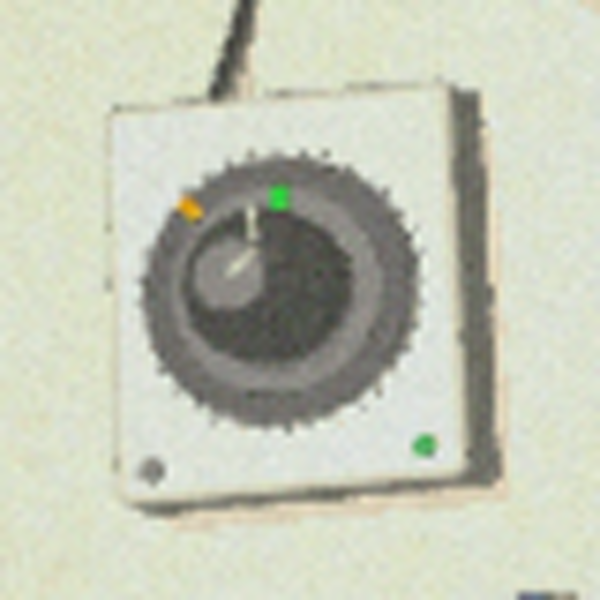

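```bash
python3 - <<'E'
from ang import *
c=read_camera("top")
w=lambda x,y,z:p2w(c,(x+.5)/7.5-.5+135,(y+.5)/7.5-.5+180,z)[:2]
print("dial ctr",w(280,292.5,.048),"fine top ctr",w(228,274,.097),"coarse",w(262,286,.068))
# exact: threshold fits
im=c["pixels"][180:260,135:215].astype(int); g=im.sum(2)
for n,lo,hi in (("outer",0,330),):
    m=(g<np.percentile(g,40)).astype(np.uint8)
# tab centroids & white line
hsv=cv2.cvtColor(c["pixels"][180:260,135:215],cv2.COLOR_RGB2HSV)
G=(hsv[:,:,0]>50)&(hsv[:,:,0]<70)&(hsv[:,:,1]>150)&(np.arange(80)[:,None]<40); Y=(hsv[:,:,0]>12)&(hsv[:,:,0]<25)&(hsv[:,:,1]>150)
def cen(m,z): v,u=np.nonzero(m); return p2w(c,u.mean()+135,v.mean()+180,z)[:2], len(u)
gt,_=cen(G,.048); at,_=cen(Y,.048); print(gt,at,_)
for A in([.497,.3745],[.497,.3755],[.497,.3765],[.4955,.3755]):
    A=np.array(A); a=lambda p:np.arctan2(p[1]-A[1],p[0]-A[0])
    print(A,"green",a(gt),"amber",a(at),"cl",a(w(251,208,.068)),a(w(253,240,.068)), "fl",a(w(252,248,.097)))
o,i=w(251,208,.068),w(253.5,240,.068); print("line dir",np.arctan2(*(o-i)[::-1]))
o,i=w(253,247,.097),w(229,275,.097); print("fine dir",np.arctan2(*(o-i)[::-1]))
E
```

```text
dial ctr [0.49602872 0.37467116] fine top ctr [0.49789025 0.37635328] coarse [0.49648308 0.37439125]
[0.5314989  0.37734622] [0.52665977 0.4088761 ] 4
[0.497  0.3745] green 0.08231528590539033 amber 0.8589167944933038 cl 0.18966304201529152 0.24254373465548207 fl -0.5365749342512367
[0.497  0.3755] green 0.053464275051160824 amber 0.8442857943624424 cl 0.1547892843110809 0.18349460943999996 fl -0.6065760207807571
[0.497  0.3765] green 0.02452392300913898 amber 0.8291566511468492 cl 0.11953197050246125 0.12312391550910984 fl -0.6703877648919722
[0.4955 0.3755] green 0.0512405105303655 amber 0.8197272756516323 cl 0.14698943859415808 0.16822555054190455 fl -0.5434155754679663
line dir 0.1296850792272758
fine dir -0.6679875736575747
```

```bash
python3 -m pendant '[[0,0,0,0,0.02,0,1],[0,0,0,0,0.06,0,1],[0,0,0,0,0.1,0,1],[0,0,0,0,0.14,0,1],[0,0,0,0,0.18,0,1],[0,0,0,0,0.22,0,1],[0,0,0,0,0.26,0,1],[0,0,0,0,0.3,0,1],[0,0,0,0,0.32,0,1],[0,0,0,0,0.33,0,1]]'
python3 -m pendant '[[0,0,0,0,0,-0.01,1],[0,0,0,0,0,-0.03,1],[0,0,0,0,0,-0.05,1],[0,0,0,0,0,-0.07,1],[0,0,0,0,0,-0.09,1],[0,0,0,0,0,-0.1,1],[0,0,0,0,0,-0.107,1],[0,0,0,0,0,-0.109,1],[0,0,0,0,0,-0.109,1],[0,0,0,0,0,-0.109,1]]'
python3 -m pendant '[[0,0,0,0,0,0,-1],[0,0,0,0,0,0,-1],[0,0,0,0,0,0,-1],[0,0,0,0,0,0,-1],[0,0,0,0,0,0,-1],[0,0,0,0,0,0,-1],[0,0,0,0,0,0,-1],[0,0,0,0,0,0,-1],[0,0,0,0,0,0,-1],[0,0,0,0,0,0,-1]]'
```

```text
clock: 72.95
position: [0.496, 0.3764, 0.1346]
eef_rot: [0.976, 0.219, -0.0, 0.0]
force: [-0.2, -0.7, -0.2]
finger_gap: 0.0931
clock: 73.95
position: [0.4968, 0.3751, 0.0269]
eef_rot: [0.976, 0.219, 0.001, -0.0]
force: [-0.3, 0.1, 0.2]
finger_gap: 0.0931
clock: 74.95
position: [0.496, 0.3757, 0.0262]
eef_rot: [0.976, 0.219, -0.0, -0.001]
force: [-3.0, 5.4, -0.1]
finger_gap: 0.0532
```

Gripped again; small clockwise correction, then release and lift.

```bash
python3 -m pendant '[[0,0,-0.03,0,0,0,-1],[0,0,-0.06,0,0,0,-1],[0,0,-0.1,0,0,0,-1],[0,0,-0.12,0,0,0,-1],[0,0,-0.12,0,0,0,-1],[0,0,-0.12,0,0,0,-1],[0,0,-0.12,0,0,0,-1],[0,0,-0.12,0,0,0,1],[0,0,-0.12,0,0,0,1],[0,0,-0.12,0,0,0,1]]'
python3 -m pendant '[[0,0,0,0,0,0,1],[0,0,0,0,0,0.02,1],[0,0,0,0,0,0.05,1],[0,0,0,0,0,0.08,1],[0,0,0,0,0,0.11,1],[0,0,0,0,-0.03,0.11,1],[0,0,0,0,-0.06,0.11,1],[0,0,0,0,-0.1,0.11,1],[0,0,0,0,-0.14,0.11,1],[0,0,0,0,-0.17,0.11,1]]'
python3 -m pendant '[[0,0,0,0,-0.04,0,1],[0,0,0,0,-0.08,0,1],[0,0,0,0,-0.12,0,1],[0,0,0,0,-0.15,0,1],[0,0,0,0,-0.16,0,1],[0,0,0,0,-0.16,0,1],[0,0,0,0,-0.16,0,1],[0,0,0,0,-0.16,0,1],[0,0,0,0,-0.16,0,1],[0,0,0,0,-0.16,0,1]]'
python3 - <<'E'
from h import *
o=sensors.get_obs(); print(o["position"])
c=read_camera("top")
im=np.clip(c["pixels"][180:260,135:215,::-1].astype(float)*1.9,0,255).astype(np.uint8); im=cv2.resize(im,None,fx=7.5,fy=7.5,interpolation=cv2.INTER_CUBIC)
cv2.imwrite("pics/k4.png",im)
E
```

```text
clock: 75.95
position: [0.4965, 0.3748, 0.026]
eef_rot: [0.987, 0.16, 0.0, 0.0]
force: [0.2, -0.3, -0.2]
finger_gap: 0.073
clock: 76.95
position: [0.4962, 0.2029, 0.1362]
eef_rot: [0.987, 0.159, 0.0, 0.0]
force: [0.6, -0.2, 0.6]
finger_gap: 0.0932
clock: 77.95
position: [0.4964, 0.0456, 0.136]
eef_rot: [0.987, 0.16, -0.0, -0.0]
force: [0.4, -0.6, 0.5]
finger_gap: 0.0928
[0.49640201 0.04557365 0.13598037]
```

View pics/k4.png

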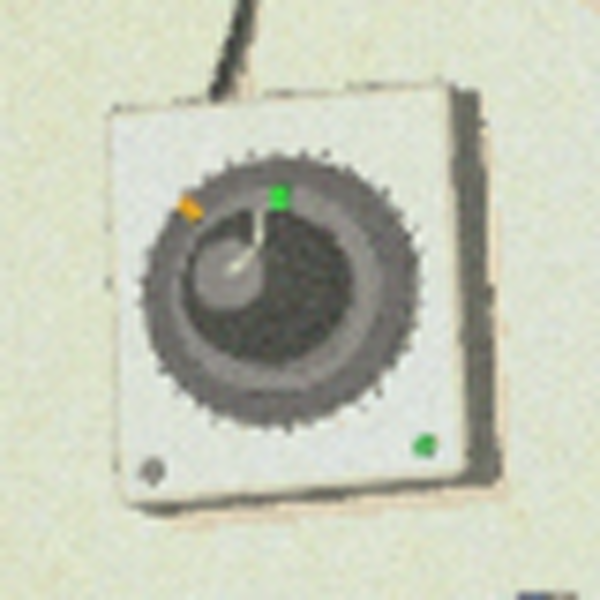

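```bash
python3 - <<'E'
from ang import *
c=read_camera("top")
for A in([.497,.3750],[.497,.3755],[.497,.3763]):
    A=np.array(A)
    print([ (n,ang(c,A,x,y,z)) for n,x,y,z in[("cl",261,208,.068),("clin",261,238,.068),("green",280,197,.048),("amber",191,208,.048)]])
E
```

```text
[('cl', (0.045, 0.0279)), ('clin', (0.04, 0.0169)), ('green', (0.044, 0.0344)), ('amber', (0.842, 0.0453))]
[('cl', (0.027, 0.0279)), ('clin', (0.01, 0.0169)), ('green', (0.03, 0.0344)), ('amber', (0.834, 0.045))]
[('cl', (-0.002, 0.0278)), ('clin', (-0.037, 0.0169)), ('green', (0.006, 0.0344)), ('amber', (0.822, 0.0444))]
```

```bash
python3 -m pendant '[[0,0,0,0,0.02,0,1],[0,0,0,0,0.06,0,1],[0,0,0,0,0.1,0,1],[0,0,0,0,0.14,0,1],[0,0,0,0,0.18,0,1],[0,0,0,0,0.22,0,1],[0,0,0,0,0.26,0,1],[0,0,0,0,0.3,0,1],[0,0,0,0,0.32,0,1],[0,0,0,0,0.33,0,1]]'
python3 -m pendant '[[0,0,0,0,0,-0.01,0.3],[0,0,0,0,0,-0.03,0.3],[0,0,0,0,0,-0.05,0.3],[0,0,0,0,0,-0.07,0.3],[0,0,0,0,0,-0.08,0.3],[0,0,0,0,0,-0.086,0.3],[0,0,0,0,0,-0.088,0.3],[0,0,0,0,0,-0.088,0.3],[0,0,0,0,0,-0.088,0.3],[0,0,0,0,0,-0.088,0.3]]'
python3 -m pendant '[[0,0,0,0,0,0,-1],[0,0,0,0,0,0,-1],[0,0,0,0,0,0,-1],[0,0,0,0,0,0,-1],[0,0,0,0,0,0,-1],[0,0,0,0,0,0,-1],[0,0,0,0,0,0,-1],[0,0,0,0,0,0,-1],[0,0,0,0,0,0,-1],[0,0,0,0,0,0,-1]]'
```

```text
clock: 79.05
position: [0.4961, 0.3763, 0.1357]
eef_rot: [0.987, 0.16, -0.0, 0.0]
force: [-0.7, -0.2, 0.4]
finger_gap: 0.0926
clock: 80.05
position: [0.4967, 0.3751, 0.0488]
eef_rot: [0.987, 0.16, 0.0, -0.0]
force: [-0.4, 0.3, 0.4]
finger_gap: 0.0605
clock: 81.05
position: [0.4961, 0.3759, 0.0481]
eef_rot: [0.987, 0.16, -0.0, -0.001]
force: [-1.9, 6.9, 0.6]
finger_gap: 0.0254
```

```bash
python3 -m pendant '[[0,0,0.04,0,0.001,0,-1],[0,0,0.12,0,0.001,0,-1],[0,0,0.2,0,0.001,0,-1],[0,0,0.28,0,0.001,0,-1],[0,0,0.36,0,0.001,0,-1],[0,0,0.44,0,0.001,0,-1],[0,0,0.52,0,0.001,0,-1],[0,0,0.6,0,0.001,0,-1],[0,0,0.68,0,0.001,0,-1],[0,0,0.75,0,0.001,0,-1]]'
python3 -m pendant '[[0,0,0.08,0,0,0,-1],[0,0,0.16,0,0,0,-1],[0,0,0.24,0,0,0,-1],[0,0,0.32,0,0,0,-1],[0,0,0.4,0,0,0,-1],[0,0,0.48,0,0,0,-1],[0,0,0.56,0,0,0,-1],[0,0,0.64,0,0,0,-1],[0,0,0.7,0,0,0,-1],[0,0,0.75,0,0,0,-1]]'
python3 -m pendant '[[0,0,0,0,0,0,-1],[0,0,0,0,0,0,-1],[0,0,0,0,0,0,-1],[0,0,0,0,0,0,-1],[0,0,0,0,0,0,1],[0,0,0,0,0,0,1],[0,0,0,0,0,0,1],[0,0,0,0,0,0.02,1],[0,0,0,0,0,0.05,1],[0,0,0,0,0,0.08,1]]'
python3 -m pendant '[[0,0,0,0,-0.03,0,1],[0,0,0,0,-0.07,0,1],[0,0,0,0,-0.11,0,1],[0,0,0,0,-0.15,0,1],[0,0,0,0,-0.19,0,1],[0,0,0,0,-0.23,0,1],[0,0,0,0,-0.27,0,1],[0,0,0,0,-0.31,0,1],[0,0,0,0,-0.33,0,1],[0,0,0,0,-0.33,0,1]]'
python3 - <<'E'
from h import *
o=sensors.get_obs(); print(o["position"])
c=read_camera("top")
im=np.clip(c["pixels"][180:260,135:215,::-1].astype(float)*1.9,0,255).astype(np.uint8); im=cv2.resize(im,None,fx=7.5,fy=7.5,interpolation=cv2.INTER_CUBIC)
cv2.imwrite("pics/k5.png",im)
E
```

```text
clock: 82.05
position: [0.4969, 0.3751, 0.0481]
eef_rot: [0.859, 0.511, -0.0, 0.001]
force: [2.8, -5.8, 1.3]
finger_gap: 0.0249
clock: 83.05
position: [0.498, 0.375, 0.0482]
eef_rot: [0.613, 0.79, 0.001, 0.002]
force: [12.0, -5.6, -3.4]
finger_gap: 0.0258
clock: 84.05
position: [0.496, 0.3759, 0.1287]
eef_rot: [0.613, 0.79, -0.0, -0.0]
force: [-0.5, 0.3, -0.7]
finger_gap: 0.0686
clock: 85.05
position: [0.4963, 0.044, 0.1282]
eef_rot: [0.614, 0.789, -0.0, 0.0]
force: [0.1, 0.0, 0.2]
finger_gap: 0.0931
[0.49630687 0.0440023  0.1281615 ]
```

View pics/k5.png

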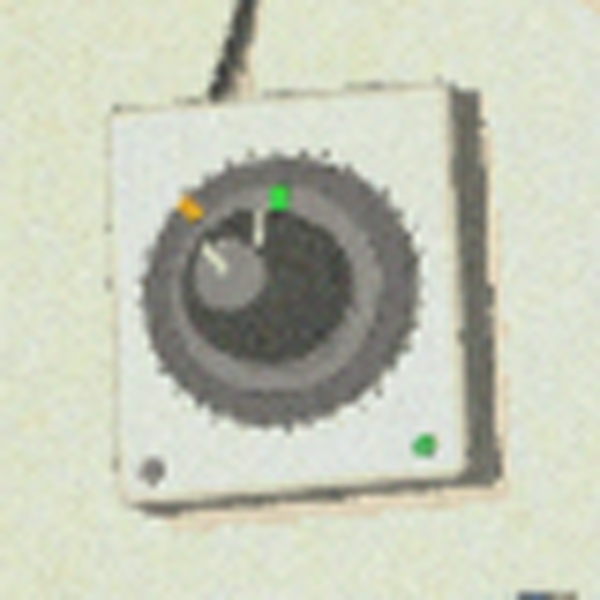

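```bash
python3 - <<'E'
from ang import *
c=read_camera("top")
w=lambda x,y,z:p2w(c,(x+.5)/7.5-.5+135,(y+.5)/7.5-.5+180,z)[:2]
# white line pixels on fine knob, subpixel via weights
g=c["pixels"][180:260,135:215].astype(float).min(2); up=cv2.resize(g,None,fx=7.5,fy=7.5,interpolation=cv2.INTER_CUBIC)
m=np.zeros_like(up);m[232:282,196:232]=1; vv,uu=np.nonzero((up>np.percentile(up[235:280,198:230],88))*m)
W=np.array([w(u,v,.097) for u,v in zip(uu,vv)]); W-=(mu:=W.mean(0)); d=np.linalg.svd(W,full_matrices=0)[2][0]
print("fine dir",np.arctan2(d[1],d[0]),len(uu),mu)
o,i=w(205,243,.097),w(224,271,.097); print("eye",np.arctan2(*(o-i)[::-1]))
for A in([.497,.3750],[.497,.3757],[.4975,.3763]):
    A=np.array(A); print([(n,ang(c,A,x,y,z)) for n,x,y,z in[("f",205,243,.097),("f2",214,256,.097),("amber",191,208,.048),("cl",260,208,.068),("green",280,197,.048)]])
E
```

```text
fine dir -2.36978274114683 173 [0.50314115 0.38126444]
eye 0.6273432064169615
[('f', (0.7, 0.0155)), ('f2', (0.738, 0.0098)), ('amber', (0.842, 0.0453)), ('cl', (0.058, 0.0279)), ('green', (0.044, 0.0344))]
[('f', (0.665, 0.015)), ('f2', (0.682, 0.0093)), ('amber', (0.831, 0.0448)), ('cl', (0.033, 0.0279)), ('green', (0.024, 0.0344))]
[('f', (0.653, 0.0143)), ('f2', (0.665, 0.0086)), ('amber', (0.83, 0.0441)), ('cl', (0.011, 0.0273)), ('green', (0.006, 0.0339))]
```

```bash
python3 -m pendant '[[0,0,0,0,0.02,0,1],[0,0,0,0,0.06,0,1],[0,0,0,0,0.1,0,1],[0,0,0,0,0.14,0,1],[0,0,0,0.001,0.18,0,1],[0,0,0,0.001,0.22,0,1],[0,0,0,0.001,0.26,0,1],[0,0,0,0.0015,0.3,0,1],[0,0,0,0.0015,0.32,0,1],[0,0,0,0.0015,0.332,0,1]]'
python3 -m pendant '[[0,0,0,0,0,-0.01,0.3],[0,0,0,0,0,-0.03,0.3],[0,0,0,0,0,-0.05,0.3],[0,0,0,0,0,-0.065,0.3],[0,0,0,0,0,-0.075,0.3],[0,0,0,0,0,-0.079,0.3],[0,0,0,0,0,-0.08,0.3],[0,0,0,0,0,-0.08,0.3],[0,0,0,0,0,-0.08,0.3],[0,0,0,0,0,-0.08,0.3]]'
python3 -m pendant '[[0,0,0,0,0,0,-1],[0,0,0,0,0,0,-1],[0,0,0,0,0,0,-1],[0,0,0,0,0,0,-1],[0,0,0,0,0,0,-1],[0,0,0,0,0,0,-1],[0,0,0,0,0,0,-1],[0,0,0,0,0,0,-1],[0,0,0,0,0,0,-1],[0,0,0,0,0,0,-1]]'
python3 -m pendant '[[0,0,0.03,0,0,0,-1],[0,0,0.06,0,0,0,-1],[0,0,0.1,0,0,0,-1],[0,0,0.14,0,0,0,-1],[0,0,0.15,0,0,0,-1],[0,0,0.15,0,0,0,-1],[0,0,0.15,0,0,0,-1],[0,0,0.15,0,0,0,1],[0,0,0.15,0,0,0,1],[0,0,0.15,0,0,0,1]]'
python3 -m pendant '[[0,0,0,0,0,0,1],[0,0,0,0,0,0.02,1],[0,0,0,0,0,0.05,1],[0,0,0,0,0,0.08,1],[0,0,0,0,-0.03,0.08,1],[0,0,0,0,-0.07,0.08,1],[0,0,0,0,-0.11,0.08,1],[0,0,0,0,-0.15,0.08,1],[0,0,0,0,-0.19,0.08,1],[0,0,0,0,-0.23,0.08,1]]'
python3 -m pendant '[[0,0,0,-0.02,-0.04,0,1],[0,0,0,-0.04,-0.08,0,1],[0,0,0,-0.06,-0.12,0,1],[0,0,0,-0.08,-0.16,0,1],[0,0,0,-0.09,-0.2,0,1],[0,0,0,-0.1,-0.23,0,1],[0,0,0,-0.1,-0.25,0,1],[0,0,0,-0.1,-0.25,0,1],[0,0,0,-0.1,-0.25,0,1],[0,0,0,-0.1,-0.25,0,1]]'
python3 - <<'E'
from h import *
o=sensors.get_obs(); print(o["position"])
c=read_camera("top")
im=np.clip(c["pixels"][180:260,135:215,::-1].astype(float)*1.9,0,255).astype(np.uint8); im=cv2.resize(im,None,fx=7.5,fy=7.5,interpolation=cv2.INTER_CUBIC)
cv2.imwrite("pics/k6.png",im)
crop(c,340,500,120,220,5,"k7.png",2.2)
crop(read_camera("scene"),150,310,170,250,5,"k8.png",1.4)
E
```

```text
clock: 86.15
position: [0.497, 0.3801, 0.1276]
eef_rot: [0.612, 0.791, -0.0, -0.0]
force: [-0.3, -0.9, 0.3]
finger_gap: 0.0929
clock: 87.15
position: [0.4981, 0.3781, 0.0487]
eef_rot: [0.613, 0.79, 0.0, 0.0]
force: [-1.1, -0.1, 0.2]
finger_gap: 0.0605
clock: 88.15
position: [0.4974, 0.3777, 0.048]
eef_rot: [0.613, 0.79, -0.001, -0.0]
force: [-5.2, -2.0, 3.3]
finger_gap: 0.0253
clock: 89.15
position: [0.498, 0.3779, 0.048]
eef_rot: [0.553, 0.833, 0.0, 0.0]
force: [-0.1, 0.0, -1.0]
finger_gap: 0.0448
clock: 90.15
position: [0.4977, 0.1464, 0.1282]
eef_rot: [0.552, 0.834, 0.0, 0.0]
force: [0.5, -0.5, 0.9]
finger_gap: 0.0929
clock: 91.15
position: [0.398, -0.1015, 0.128]
eef_rot: [0.552, 0.834, 0.0, -0.0]
force: [-0.3, -0.1, -0.4]
finger_gap: 0.0926
[ 0.39800728 -0.10148214  0.12804736]
```

View pics/k6.png

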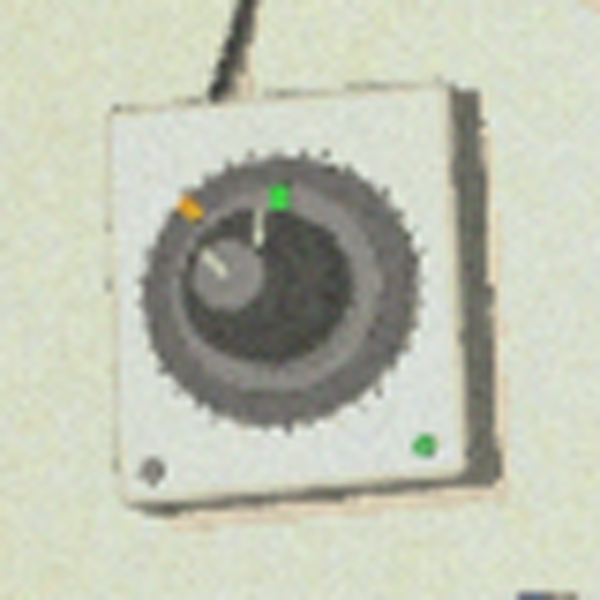

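View pics/k7.png

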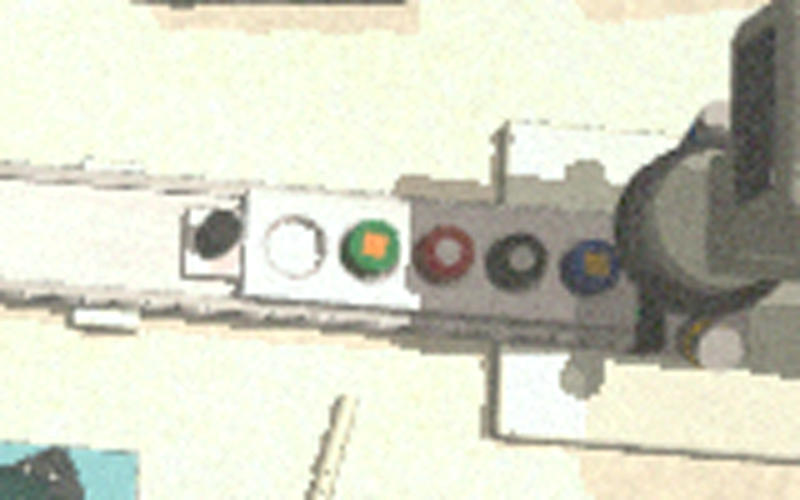

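View pics/k8.png

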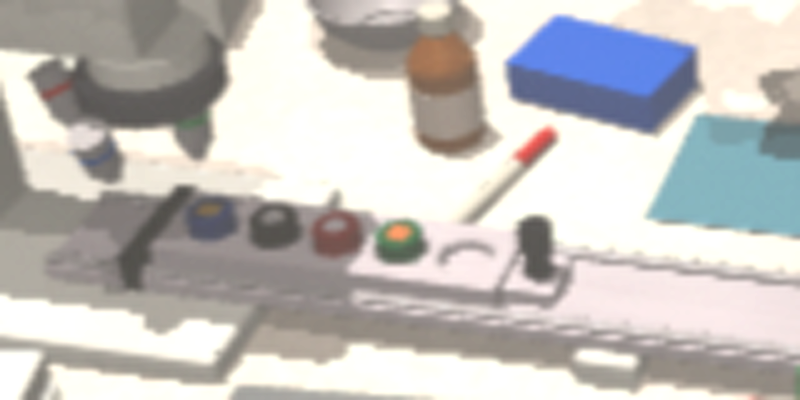

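```bash
python3 - <<'E'
from ang import *
c=read_camera("top")
im=np.clip(c["pixels"][200:235,150:185,::-1].astype(float)*1.9,0,255).astype(np.uint8); cv2.imwrite("pics/k9.png",cv2.resize(im,None,fx=16,fy=16,interpolation=cv2.INTER_CUBIC))
w=lambda x,y,z:p2w(c,(x+.5)/7.5-.5+135,(y+.5)/7.5-.5+180,z)[:2]
for A in([.497,.3750],[.497,.3757],[.4975,.3763]):
    A=np.array(A); print([(n,ang(c,A,x,y,z)) for n,x,y,z in[("f",203,246,.097),("f2",214,259,.097),("amber",191,208,.048),("cl",260,208,.068),("green",280,197,.048)]])
o,i=w(203,246,.097),w(224,273,.097); print("eye",np.arctan2(*(o-i)[::-1]))
E
```

```text
[('f', (0.778, 0.0151)), ('f2', (0.812, 0.009)), ('amber', (0.842, 0.0453)), ('cl', (0.058, 0.0279)), ('green', (0.044, 0.0344))]
[('f', (0.744, 0.0146)), ('f2', (0.756, 0.0085)), ('amber', (0.831, 0.0448)), ('cl', (0.033, 0.0279)), ('green', (0.024, 0.0344))]
[('f', (0.736, 0.0138)), ('f2', (0.743, 0.0077)), ('amber', (0.83, 0.0441)), ('cl', (0.011, 0.0273)), ('green', (0.006, 0.0339))]
eye 0.6887792798588188
```

View pics/k9.png

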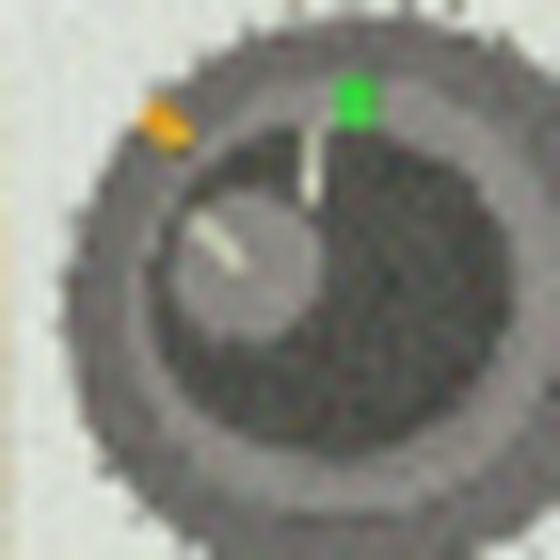

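```bash
python3 -m pendant '[[0,0,0,0.02,0.03,0,1],[0,0,0,0.04,0.07,0,1],[0,0,0,0.06,0.11,0,1],[0,0,0,0.08,0.15,0,1],[0,0,0,0.09,0.19,0,1],[0,0,0,0.1,0.23,0,1],[0,0,0,0.1,0.27,0,1],[0,0,0,0.1,0.31,0,1],[0,0,0,0.1,0.35,0,1],[0,0,0,0.1,0.37,0,1]]'
python3 -m pendant '[[0,0,0,0,0.03,0,1],[0,0,0,0,0.06,0,1],[0,0,0,0,0.09,0,1],[0,0,0,0,0.1,0,1],[0,0,0,0,0.108,0,1],[0,0,0,0,0.108,0,0.3],[0,0,0,0,0.108,-0.02,0.3],[0,0,0,0,0.108,-0.05,0.3],[0,0,0,0,0.108,-0.07,0.3],[0,0,0,0,0.108,-0.08,0.3]]'
python3 -m pendant '[[0,0,0,0,0,0,0.3],[0,0,0,0,0,0,-1],[0,0,0,0,0,0,-1],[0,0,0,0,0,0,-1],[0,0,0,0,0,0,-1],[0,0,0,0,0,0,-1],[0,0,0,0,0,0,-1],[0,0,0,0,0,0,-1],[0,0,0,0,0,0,-1],[0,0,0,0,0,0,-1]]'
python3 -m pendant '[[0,0,0.02,0,0,0,-1],[0,0,0.05,0,0,0,-1],[0,0,0.08,0,0,0,-1],[0,0,0.09,0,0,0,-1],[0,0,0.09,0,0,0,-1],[0,0,0.09,0,0,0,-1],[0,0,0.09,0,0,0,-1],[0,0,0.09,0,0,0,1],[0,0,0.09,0,0,0,1],[0,0,0.09,0,0,0,1]]'
python3 -m pendant '[[0,0,0,0,0,0,1],[0,0,0,0,0,0.02,1],[0,0,0,0,0,0.05,1],[0,0,0,0,0,0.08,1],[0,0,0,0,-0.03,0.08,1],[0,0,0,0,-0.07,0.08,1],[0,0,0,0,-0.11,0.08,1],[0,0,0,0,-0.15,0.08,1],[0,0,0,0,-0.19,0.08,1],[0,0,0,0,-0.23,0.08,1]]'
python3 -m pendant '[[0,0,0,-0.02,-0.04,0,1],[0,0,0,-0.04,-0.08,0,1],[0,0,0,-0.06,-0.12,0,1],[0,0,0,-0.08,-0.16,0,1],[0,0,0,-0.09,-0.2,0,1],[0,0,0,-0.1,-0.23,0,1],[0,0,0,-0.1,-0.25,0,1],[0,0,0,-0.1,-0.25,0,1],[0,0,0,-0.1,-0.25,0,1],[0,0,0,-0.1,-0.25,0,1]]'
python3 - <<'E'
from h import *
o=sensors.get_obs(); print(o["position"])
c=read_camera("top")
im=np.clip(c["pixels"][200:235,150:185,::-1].astype(float)*1.9,0,255).astype(np.uint8); cv2.imwrite("pics/k10.png",cv2.resize(im,None,fx=16,fy=16,interpolation=cv2.INTER_CUBIC))
crop(c,0,640,0,400,1.25,"k11.png",1.6)
E
```

```text
clock: 92.3
position: [0.4971, 0.2712, 0.1278]
eef_rot: [0.551, 0.834, -0.0, -0.0]
force: [-0.1, -0.8, 0.8]
finger_gap: 0.0931
clock: 93.3
position: [0.4974, 0.3745, 0.0462]
eef_rot: [0.553, 0.833, -0.001, -0.0]
force: [0.9, 1.0, 0.2]
finger_gap: 0.0615
clock: 94.3
position: [0.4979, 0.376, 0.0484]
eef_rot: [0.552, 0.834, 0.0, 0.0]
force: [-2.3, -2.3, 5.8]
finger_gap: 0.0254
clock: 95.3
position: [0.4979, 0.3758, 0.0478]
eef_rot: [0.514, 0.858, -0.0, -0.0]
force: [-0.2, 0.5, 0.3]
finger_gap: 0.0445
clock: 96.3
position: [0.4976, 0.1444, 0.1281]
eef_rot: [0.514, 0.858, 0.0, 0.0]
force: [0.6, 0.4, 0.9]
finger_gap: 0.093
clock: 97.3
position: [0.398, -0.1035, 0.128]
eef_rot: [0.514, 0.858, 0.0, -0.0]
force: [-0.1, -0.5, -0.3]
finger_gap: 0.0933
[ 0.39798388 -0.10347435  0.12800769]
```

View pics/k10.png

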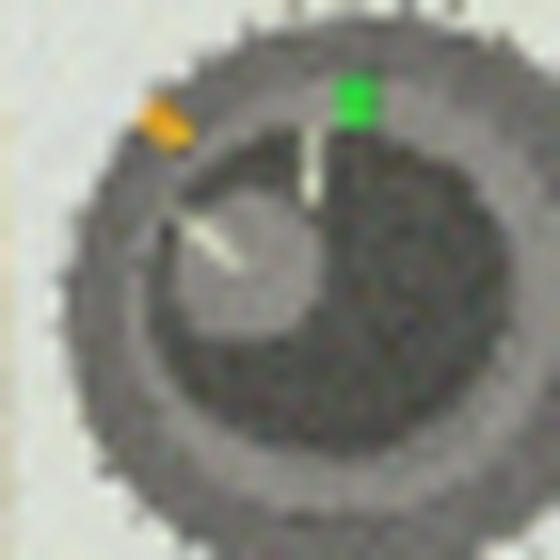

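View pics/k11.png

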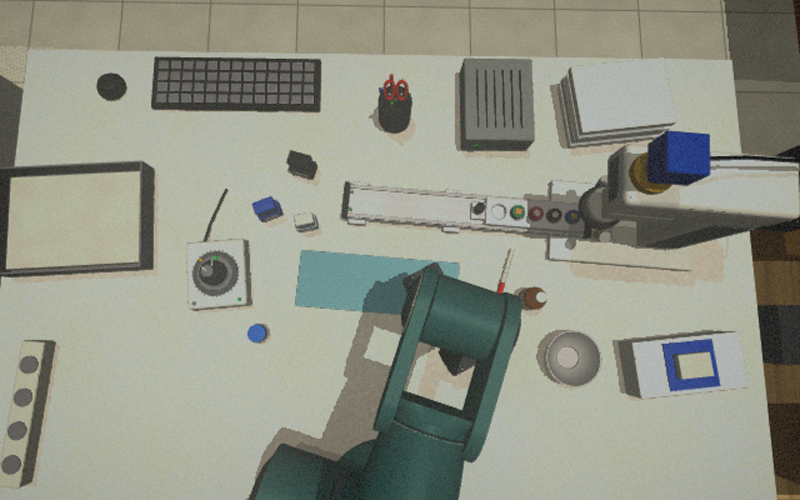

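```bash
python3 - <<'E'
from ang import *
c=read_camera("top")
for A in([.497,.3750],[.497,.3757],[.4975,.3763]):
    A=np.array(A); print([(n,ang(c,A,x,y,z,16,150,200)) for n,x,y,z in[("f",182,210,.097),("f2",210,238,.097),("amber",167,124,.048),("cl",313,135,.068),("green",356,102,.048)]])
w=lambda x,y:p2w(c,(x+.5)/16-.5+150,(y+.5)/16-.5+200,.097)[:2]
d=w(182,210)-w(238,268); print(np.arctan2(d[1],d[0]))
# carrier: handle position and pockets 5 rim vs expected home
from workcell import arm
o=sensors.get_obs(); print(o["force"],o["clock"])
E
```

```text
[('f', (0.895, 0.016)), ('f2', (0.958, 0.0093)), ('amber', (0.843, 0.0455)), ('cl', (0.073, 0.0261)), ('green', (0.054, 0.0343))]
[('f', (0.867, 0.0154)), ('f2', (0.912, 0.0088)), ('amber', (0.833, 0.045)), ('cl', (0.046, 0.026)), ('green', (0.033, 0.0342))]
[('f', (0.866, 0.0146)), ('f2', (0.916, 0.008)), ('amber', (0.832, 0.0442)), ('cl', (0.023, 0.0255)), ('green', (0.016, 0.0337))]
0.7900280556891731
[ 0.8767261  -0.60560763  0.18537821] 97.4
```

```bash
python3 -c "
from workcell import arm; print(arm.sign_off())"
```

```text
the job is handed in; nothing more can be done
None
```

I handed the job in at 97 s; the sign-off gives no verdict.

**What I did**
- I pulled the carrier back until it pressed on the loading stop.
- I seated the four mounts on the mat: blue in pocket 1, then black, red and green in pockets 2 to 4.
- I pushed the carrier home against the viewing stop. It travelled about 0.280 m and met a firm contact force there.
- I turned the coarse ring clockwise to the green tab, then the fine knob anticlockwise to the amber tab. The ring needed one small correction and the knob needed two.

**Last checks, from the camera pictures**
- **Coarse line:** within about 0.02 rad of the green tab.
- **Fine line:** my estimates run from 0.79 to 0.90 rad across different axis guesses, most of them 0.79 to 0.87, with the amber tab at 0.83. Even the worst estimate is inside the 0.15 rad tolerance.
- **Mounts and carrier:** all four mounts looked level and at seated height, face up. The carrier was still at its stop.
- **Other things on the table:** nothing else looked moved. The arm was clear of everything.

**What disagreed or failed**
- The first grasp of the handle closed on air. The fingertips sat about 28 mm above the reported tool position; I confirmed that by touching the rail bed and allowed for it afterwards.
- The two cameras disagreed by a few millimetres on the handle's position.
- The fine knob turned roughly 0.15 rad less than the gripper on its first turn, which is why I corrected it twice.

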